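# Lock the press-bed clamp with the long key

### The arm

A 6-joint arm with a two-finger parallel gripper is mounted at the origin on a cart in front of the work surface, level with it; the furniture and walls round the work are solid. World frame = base frame: x ahead of the robot, y to its left, z up, the work surface at z = 0. Lengths are in m, angles in rad, forces in N, time in s.
With the tool pointing down it reaches from about 0.35 to 0.875 m from the base axis. Payload 4.2 kg.
Tool frame: the origin (TCP) lies at the very end of the fingers, on their centre line; the grasp point (between the pads) lies 19 mm behind it; z points along the fingers, y is the direction in which the jaws open and shut (so a half turn about z gives the same grasp; the last joint's range is limited). The gripper opens to 85 mm and grips with 20 to 120 N. Pads are 22 mm wide; open, the fingers measure 114 mm over their backs; the gripper's body (76 mm by 85 mm) begins 54 mm behind the grasp point. The pads swing forward as they close: fully open they stand 13 mm farther back than shut.
Start: joints at [1.487, 0.385, 0.008, 0, -1.194, -0.259], TCP at [0.21, 0.589, 0.231] pointing down, gripper open.
Joint ranges: [-3.14, 3.14], [-1.21, 2.06], [-1.07, 1.41], [-3.16, 2.05], [-2.99, -0.16], [-3.1, 3.1]. Speed limits (rad/s): [2.79, 2.79, 3.14, 3.14, 3.14, 3.14].

### API

Orientations are given as a unit quaternion [x, y, z, w].
In Python, from bench import robot gives the robot as it stands.
- The arm moves only by the shell command python3 -m inch 'ROWS' [OPENING] [FORCE]. ROWS is JSON, one flat list of numbers, 4 for each row, row after row: the shift along the world's x, y, z in mm, then the turn about the world's z in rad. A call has 1 to 20 rows; each row is the pose to reach, as a shift and turn from the pose measured when the call began; what a row does not reach only later rows make up. A row lasts 1/8 s, in which the tool goes at most 62.5 mm and 10.7 degrees, less where a joint would pass 70% of its speed; a pose out of reach is approached as far as the arm can. A call with a gripper value outside its range is refused whole. OPENING is the finger opening in mm, from 0 to 85.4, set as the call begins (- or left out, the last holds). The fingers move at their own pace and stop on an object; FORCE is the grip in N (left out, the last holds). Time passes only in rows, so rows that repeat a pose let the fingers close. It gives the time, the measured TCP pose, the force and the opening at its end, in the units of the state.
- robot.observe(): the state, without advancing time (a new reading comes with each control period).
- robot.snapshot(name): name is "side" or "top"; returns a dict with "img" (400x640x3 uint8, red, green, blue), "camera_matrix" (3x3 intrinsics, pixels), "view" (4x4, takes a point from world to camera coordinates). Camera axes: x right, y down, z forward; pixel columns grow to the right and rows downward; lengths in m; the calibration is good to about 2 mm. A picture is of the moment at which its call begins. There is no depth.
- robot.job_done(): hands the job in, once; it reports no verdict.
The state is a dict: "time_s": time; "joint_pos": joint angles; "joint_vel": joint speeds; "tau": joint torques, N m; "eef_pos": TCP position; "tcp_rot": TCP orientation; "contact_force": force on the tool from outside, world axes, zero at the start; "wrist_torque": the same for the moment, N m; "grip_width": opening from 0.0 (shut) to 1.0 (fully open).
Only numpy, scipy, OpenCV 4.12 (cv2) and the standard library are available. Lean on these libraries where they do the work, as an engineer would, in place of code of your own. Each camera call takes 0.05 s, during which the arm holds its last target.

### The job

The grey press-bed clamp is open: the wing nut at the bottom of its deep bore lies across the foot plate. Take the longer of the two T-handled keys from its wooden stand, lower it down the bore until its jaws sit fully over the wing nut, and turn it clockwise (seen from above) a quarter turn, so that the key's bar and the wings lie along the foot plate's long side. Let go and leave the long key standing upright in the bore, and leave the short key alone in its stand.

Things in the scene. Friction and masses are not known exactly. Their poses are not given: they have to be found in the camera images.
- long_key_grip (a point): centre of the long steel T-key's bar: 90 mm long (point x), 16 wide, 18 high. A shaft runs down (-z) to a 40 mm head with two jaws, tips 145 mm below this point; the slot between them (16 mm wide, 22 deep) is parallel to the bar. It stands loose (0.25 kg), jaw tips 35 mm deep in a wooden block (75 mm square, 45 high; hole 47 mm). Yaw varies; a half turn is the same.
- short_key_grip (a point): centre of the bar of the short T-key, with the same bar and head, but its jaw tips are only 70 mm below this point: too short for the bore. It stands in another such block, left or right of the long key's. Not to be disturbed.
- housing: the fixed clamp: a round grey cast pedestal 100 mm high on a foot plate 180 mm long (its x) and 90 wide (its y), a rib at either end. Origin: centre of the underside, on the bore's axis; z up. The bore is open above, 50 mm wide, its floor 10 mm above the origin; its top 28 mm flare to a mouth 80 mm wide (110 over the rim). With the key fully down the bar's centre is at z = 155 mm.
- wing_nut (a joint): angle of the brass wing nut on the bore's floor (wings 36 mm long, 8 thick, tops 18 above the floor). 0 +-0.08 at the start: wings along the housing's y; grows clockwise from above; 1.57: along its x; stop at 1.66. Light friction (0.12 N m), stays put. The jaws go over with the bar parallel to the wings within 12 degrees; the nut lags the key by up to 14 degrees: turn the key 90 to 110.
Mind the look-alikes: they are no part of the job. What is shaped like the part that bears long_key_grip but purple or yellow is not meant.

How it is judged:
By the outcome, as a careful person would: the job done as asked, in the order asked, and still so for the second after the job is handed in, with the robot touching nothing.
It also fails if it takes over 42 s, if anything falls off the work surface, if the arm or the gripper's body presses on something with over 40 N, if the wrist force passes 120 N, or if a joint passes its speed limit or range.

## Working session

There is one attempt and no reset: what is moved stays moved. The work goes in short steps, Python scripts to look and compute and a shell command to move; the robot and the scene stay as the last step left them, time stands still between calls to the robot, and variables do not carry over. Pictures are saved under pics/ and viewed, and the job is handed in when it is done.

```bash
mkdir -p pics; python3 - <<'E'
from bench import robot
import cv2
s=robot.observe();print(s['time_s'],s['eef_pos'],s['tcp_rot'],s['contact_force'],s['grip_width'])
for n in("side","top"):
    d=robot.snapshot(n);cv2.imwrite(f"pics/{n}0.png",d["img"][:,:,::-1]);print(n,d["camera_matrix"].tolist(),d["view"].tolist())
E
```

```text
0.0 [0.2098712  0.58807416 0.23023636] [ 9.85325677e-01 -1.70681400e-01 -1.47674850e-04  1.07143980e-03] [ 0.57521971  0.86241866 -0.504809  ] 1.0003143825727352
side [[481.5492995908671, 0.0, 311.7318659049974], [0.0, 481.5492995908671, 190.37703579016588], [0.0, 0.0, 1.0]] [[0.8977559534262681, -0.4399063542935742, -0.022729882090080717, -0.416081946474711], [-0.25303165404057953, -0.47277095817872145, -0.8440749985376075, 0.27632556857944357], [0.3605679272220162, 0.7635247347368063, -0.5357431747618525, 0.8815840756167258], [0.0, 0.0, 0.0, 1.0]]
top [[465.13968912401145, 0.0, 318.9935448914913], [0.0, 465.13968912401145, 197.2714129540705], [0.0, 0.0, 1.0]] [[0.03524898292398932, -0.9993604257298674, -0.006020688319668513, 0.09687050063818978], [-0.9760254739938796, -0.033129922890596165, -0.21512015787528105, 0.5344171224285649], [0.21478310761753813, 0.01345911194252555, -0.9765690292999626, 1.1669776953819497], [0.0, 0.0, 0.0, 1.0]]
```

View pics/side0.png

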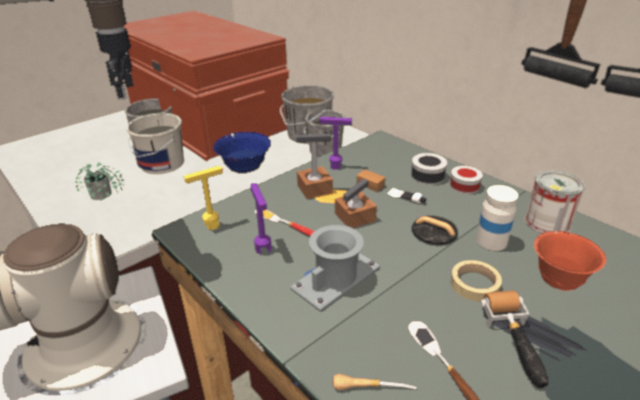

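View pics/top0.png

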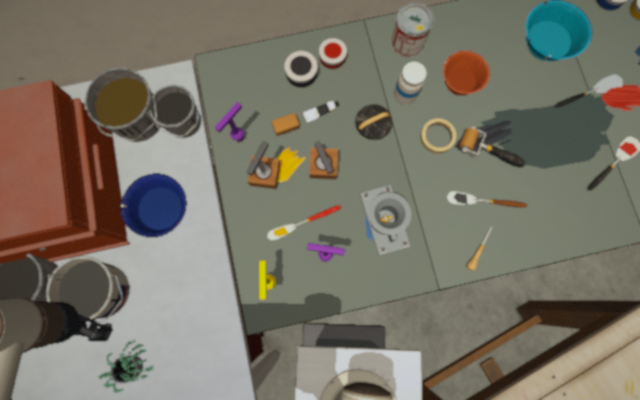

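Side view: the long grey key is at about (316,145) and the short one at (357,188). The housing is at (336,262). Top view: long key at (258,157), short at (323,158), housing at (387,215). I'll enlarge both.

```bash
python3 - <<'E'
import cv2
a=cv2.imread("pics/side0.png");b=cv2.imread("pics/top0.png")
def c(im,x,y,w,h,f,n):
    cv2.imwrite(n,cv2.resize(im[y:y+h,x:x+w],None,fx=f,fy=f,interpolation=cv2.INTER_CUBIC))
c(a,280,120,110,110,5,"pics/s1.png")
c(a,280,215,110,100,6,"pics/s2.png")
c(b,235,125,120,75,6,"pics/t1.png")
c(b,345,170,90,95,6,"pics/t2.png")
E
```

```text
(no output)
```

View pics/s1.png

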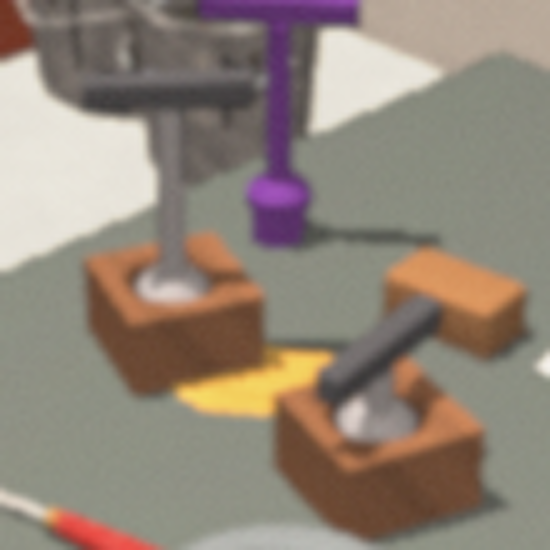

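View pics/s2.png

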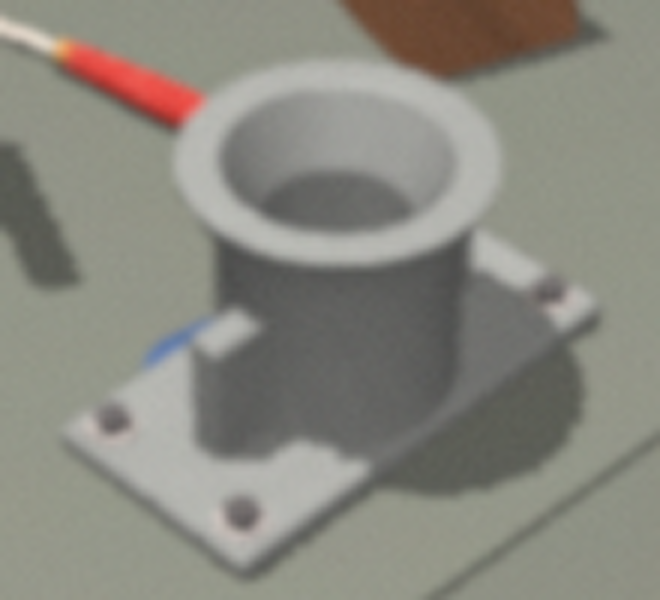

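View pics/t1.png

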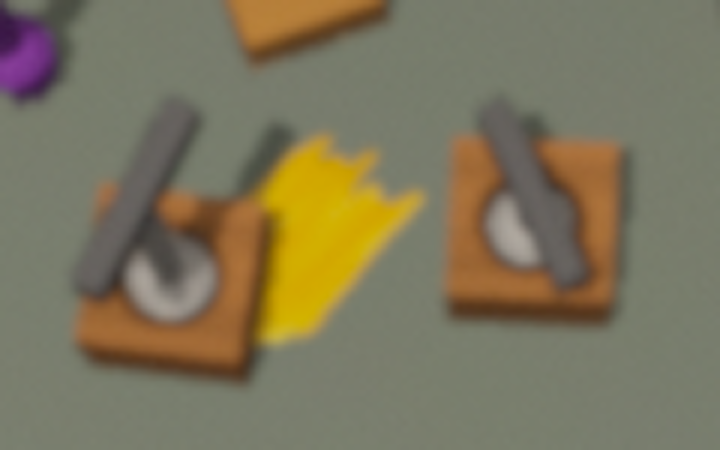

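View pics/t2.png

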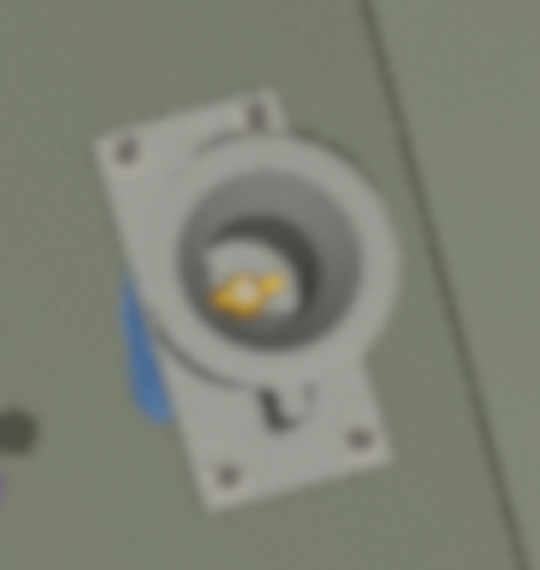

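```bash
cat > h.py <<'E'
import numpy as np,cv2
K={'side':np.array([[481.5492995908671,0,311.7318659049974],[0,481.5492995908671,190.37703579016588],[0,0,1]]),
'top':np.array([[465.13968912401145,0,318.9935448914913],[0,465.13968912401145,197.2714129540705],[0,0,1]])}
V={'side':np.array([[0.8977559534262681,-0.4399063542935742,-0.022729882090080717,-0.416081946474711],[-0.25303165404057953,-0.47277095817872145,-0.8440749985376075,0.27632556857944357],[0.3605679272220162,0.7635247347368063,-0.5357431747618525,0.8815840756167258],[0,0,0,1]]),
'top':np.array([[0.03524898292398932,-0.9993604257298674,-0.006020688319668513,0.09687050063818978],[-0.9760254739938796,-0.033129922890596165,-0.21512015787528105,0.5344171224285649],[0.21478310761753813,0.01345911194252555,-0.9765690292999626,1.1669776953819497],[0,0,0,1]])}
P={k:K[k]@V[k][:3] for k in K}
def tri(s,t):
    X=cv2.triangulatePoints(P['side'],P['top'],np.array(s,float),np.array(t,float)).ravel();X=X[:3]/X[3]
    return X,[np.round(proj(n,X)-np.array(q),1) for n,q in(('side',s),('top',t))]
def proj(n,X):
    p=P[n]@np.append(X,1);return p[:2]/p[2]
def onz(n,uv,z):
    M=P[n];A=np.c_[M[:,:2],-np.array([*uv,1.])];r=np.linalg.solve(A,-(M[:,2]*z+M[:,3]));return np.array([r[0],r[1],z])
def s1(x,y):return((x+.5)/5-.5+280,(y+.5)/5-.5+120)
def s2(x,y):return((x+.5)/6-.5+280,(y+.5)/6-.5+215)
def t1(x,y):return((x+.5)/6-.5+235,(y+.5)/6-.5+125)
def t2(x,y):return((x+.5)/6-.5+345,(y+.5)/6-.5+170)
E
python3 - <<'E'
from h import *
np.set_printoptions(precision=4,suppress=True)
print('bar c',tri(s1(170,93),t1(137,196)))
a=onz('top',t1(183,103),.155);b=onz('top',t1(89,289),.155);print(a,b,np.hypot(*(a-b)[:2]),np.degrees(np.arctan2(*(a-b)[1::-1])),(a+b)/2)
a=onz('side',s1(84,93),.155);b=onz('side',s1(257,93),.155);print(a,b,np.hypot(*(a-b)[:2]),np.degrees(np.arctan2(*(a-b)[1::-1])))
for s,t in(((215,232),(100,185)),((265,290),(270,205)),((135,322),(248,355)),((85,260),(80,345))):
  for sc in (0,1,2,3): pass
S=[(215,232),(265,290),(135,322),(85,260)];T=[(100,185),(270,205),(245,357),(80,340)]
for s in S: print('blk s',onz('side',s1(*s),.045))
for t in T: print('blk t',onz('top',t1(*t),.045))
print('rim',tri(s2(337.5,162.5),t2(275,262)))
for t in((95,140),(275,90),(392,462),(210,512)): print('pl t',onz('top',t2(*t),.01))
for t in((65,432),(245,570),(600,310)): print('pl s',onz('side',s2(*t),.01))
a=onz('top',t2(208,299),.028);b=onz('top',t2(286,283),.028);print('nut',a,b,np.degrees(np.arctan2(*(a-b)[1::-1])),(a+b)/2)
E
```

```text
bar c (array([0.6058, 0.2703, 0.1519]), [array([ 0.3, -0.1]), array([-0.1,  0.3])])
[0.6464 0.2531 0.155 ] [0.5653 0.2867 0.155 ] 0.0878118151840229 -22.51252079277422 [0.6058 0.2699 0.155 ]
[0.564  0.2855 0.155 ] [0.6408 0.2433 0.155 ] 0.08758555152148981 151.25233573570802
blk s [0.6449 0.3002 0.045 ]
blk s [0.6398 0.2328 0.045 ]
blk s [0.5656 0.2362 0.045 ]
blk s [0.5693 0.3064 0.045 ]
blk t [0.644  0.3038 0.045 ]
blk t [0.6371 0.2262 0.045 ]
blk t [0.5659 0.2336 0.045 ]
blk t [0.5713 0.3079 0.045 ]
rim (array([ 0.4865, -0.0668,  0.0988]), [array([ 0.1, -0. ]), array([-0. ,  0.1])])
pl t [0.5575 0.0027 0.01  ]
pl t [ 0.5839 -0.0794  0.01  ]
pl t [ 0.4146 -0.1319  0.01  ]
pl t [ 0.3896 -0.051   0.01  ]
pl s [ 0.3892 -0.0539  0.01  ]
pl s [ 0.4148 -0.1375  0.01  ]
pl s [ 0.5822 -0.0853  0.01  ]
nut [ 0.4824 -0.0473  0.028 ] [ 0.4908 -0.082   0.028 ] 103.64916054095717 [ 0.4866 -0.0646  0.028 ]
```

```bash
python3 - <<'E'
from h import *
np.set_printoptions(precision=4,suppress=True)
print(tri((335,120.5),(229.5,117)))
for p in((217,127),(242,105)): print(onz('top',p,.155))
print('yellow',tri((204,174),(263,280)),'purple2',tri((260,196),(326,250)))
c=np.array([.605,.270,.155])
for a in(-20,-23,-26,-29):
  d=.045*np.array([np.cos(np.radians(a)),np.sin(np.radians(a)),0])
  print(a,proj('top',c+d),proj('top',c-d),proj('side',c+d),proj('side',c-d))
print(t1(183,103),t1(89,289),s1(257,93),s1(84,93))
E
```

```text
(array([0.7108, 0.3489, 0.1472]), [array([ 0.4, -0.1]), array([-0.2,  0.5])])
[0.6813 0.3761 0.155 ]
[0.7423 0.3175 0.155 ]
yellow (array([0.3092, 0.2386, 0.145 ]), [array([-0.5,  0.1]), array([ 0.1, -0.5])]) purple2 (array([0.3872, 0.092 , 0.1449]), [array([-1.6,  0.3]), array([ 0.4, -1.5])])
-20 [264.4921 141.3896] [249.8797 173.7742] [331.1675 135.9282] [295.9465 138.32  ]
-23 [265.3498 141.7469] [249.0117 173.4053] [331.2734 136.3335] [295.8975 137.9099]
-26 [266.1857 142.1472] [248.1668 172.9925] [331.3312 136.7422] [295.8973 137.4989]
-29 [266.9977 142.5893] [247.3474 172.5371] [331.3405 137.1533] [295.9455 137.0882]
(265.0833333333333, 141.75) (249.41666666666666, 172.75) (331.0, 138.2) (296.4, 138.2)
```

```bash
python3 -m inch '[20,-10,60,0, 80,-50,70,0, 130,-90,70,0, 180,-130,70,0, 230,-170,70,0, 280,-210,70,0, 320,-250,70,-0.03, 360,-290,65,-0.06, 395,-318,60,-0.06, 395,-318,60,-0.06, 395,-318,60,-0.06]' 85
```

```text
time_s: 1.48
eef_pos: [0.6047, 0.2701, 0.2897]
tcp_rot: [0.98, -0.2, -0.001, 0.001]
contact_force: [-0.9, 0.5, 0.1]
grip_width: 0.997
```

```bash
python3 -m inch '[0,0,-50,0, 0,0,-90,0, 0,0,-90,0, 0,0,-90,0]' && python3 - <<'E'
from bench import robot
import cv2
for n,(x,y,w,h) in(("side",(250,60,140,130)),("top",(200,80,160,120))):
    d=robot.snapshot(n)["img"][:,:,::-1];cv2.imwrite(f"pics/{n}1.png",cv2.resize(d[y:y+h,x:x+w],None,fx=4.5,fy=4.5,interpolation=cv2.INTER_CUBIC))
E
```

```text
time_s: 1.98
eef_pos: [0.6052, 0.2714, 0.2021]
tcp_rot: [0.98, -0.199, 0.001, 0.0]
contact_force: [1.2, 0.2, 0.9]
grip_width: 1.001
```

View pics/side1.png

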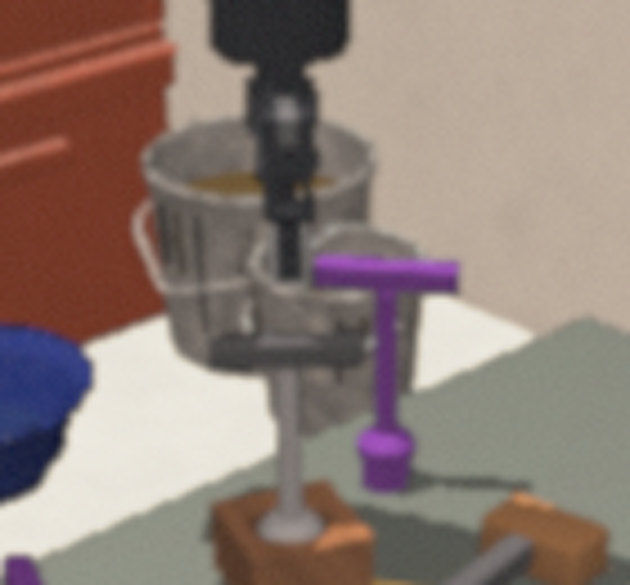

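View pics/top1.png

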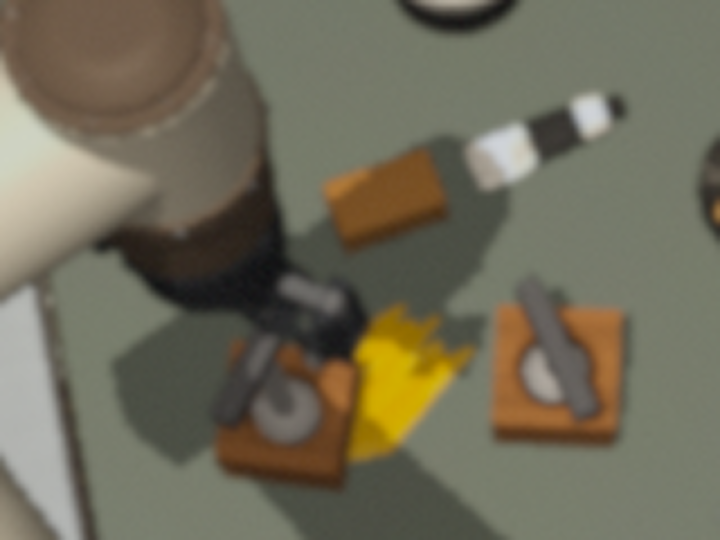

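Side view: the finger column is at x≈289 and the bar spans 215–360, so it is centred and aligned. I'll descend and grip.

```bash
python3 -m inch '[0,-1,-25,0, 0,-1,-50,0, 0,-1,-66,0, 0,-1,-66,0, 0,-1,-66,0]' && python3 -m inch '[0,0,0,0, 0,0,0,0, 0,0,0,0, 0,0,0,0, 0,0,0,0, 0,0,0,0, 0,0,0,0, 0,0,0,0]' 0 80
```

```text
time_s: 2.7
eef_pos: [0.6064, 0.2707, 0.138]
tcp_rot: [0.98, -0.2, 0.002, -0.001]
contact_force: [-0.1, 0.3, -0.7]
grip_width: 0.997
time_s: 3.7
eef_pos: [0.6066, 0.2708, 0.1384]
tcp_rot: [0.98, -0.2, 0.002, -0.001]
contact_force: [0.4, -0.3, 3.5]
grip_width: 0.171
```

```bash
python3 -m inch '[0,0,10,0, 0,0,30,0, 0,0,60,0, 0,0,100,0, 0,0,140,0, 0,0,160,0, 0,0,160,0, 0,0,160,0]' && python3 - <<'E'
from bench import robot
import cv2
for n,(x,y,w,h) in(("side",(240,30,160,170)),):
    d=robot.snapshot(n)["img"][:,:,::-1];cv2.imwrite(f"pics/{n}2.png",cv2.resize(d[y:y+h,x:x+w],None,fx=3.5,fy=3.5,interpolation=cv2.INTER_CUBIC))
E
```

```text
time_s: 4.7
eef_pos: [0.6056, 0.2705, 0.2962]
tcp_rot: [0.98, -0.2, 0.001, -0.0]
contact_force: [-0.5, -0.0, -3.2]
grip_width: 0.175
```

View pics/side2.png

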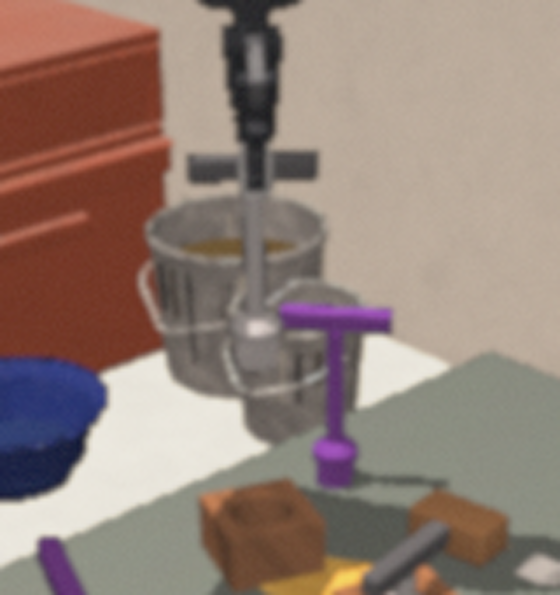

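Lifted: the key hangs upright, stand left empty, short key untouched. I'll carry it over the bore now.

```bash
python3 -m inch '[-8,-20,0,-0.05, -20,-55,0,-0.15, -34,-95,0,-0.27, -48,-135,0,-0.39, -62,-175,0,-0.51, -76,-215,0,-0.63, -90,-255,0,-0.74, -103,-290,0,-0.83, -113,-320,0,-0.89, -119,-337,0,-0.91, -119,-337,0,-0.91, -119,-337,0,-0.91, -119,-337,0,-0.91]' && python3 - <<'E'
from bench import robot
import cv2
for n,(x,y,w,h) in(("side",(270,110,130,170)),("top",(310,110,150,150))):
    d=robot.snapshot(n)["img"][:,:,::-1];cv2.imwrite(f"pics/{n}3.png",cv2.resize(d[y:y+h,x:x+w],None,fx=3.5,fy=3.5,interpolation=cv2.INTER_CUBIC))
E
```

```text
time_s: 6.38
eef_pos: [0.487, -0.0658, 0.2958]
tcp_rot: [0.793, -0.609, 0.001, 0.0]
contact_force: [-0.4, 0.5, -2.2]
grip_width: 0.172
```

View pics/side3.png

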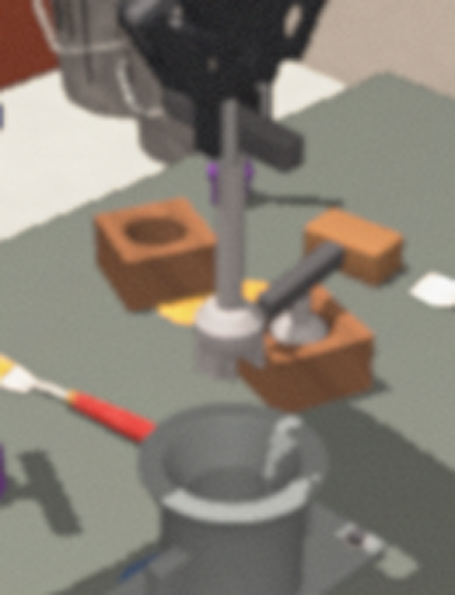

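View pics/top3.png

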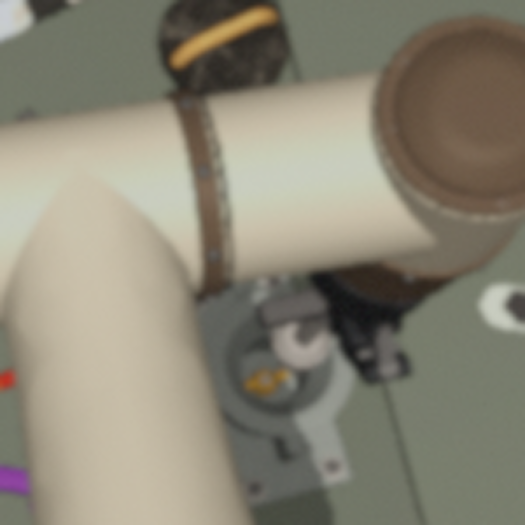

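```bash
python3 - <<'E'
from h import *
np.set_printoptions(precision=4,suppress=True)
for z in(.1,.158,.168,.19,.2,.21,.313): print(z,proj('side',[.4865,-.0665,z]),proj('top',[.4865,-.0665,z]))
f=lambda x,y,a,b:((x+.5)/3.5-.5+a,(y+.5)/3.5-.5+b)
print('tip mid',f(229,365,270,110),'headtop',f(230,320,270,110),'rim',f(234,463,270,110),f(300,342,310,110))
print(tri(f(230,320,270,110),f(300,342,310,110)))
E
```

```text
0.1 [335.8217 241.0555] [390.3257 213.2419]
0.158 [335.9451 217.1832] [393.7997 208.8532]
0.168 [335.9672 212.9037] [394.4346 208.0511]
0.19 [336.0168 203.3102] [395.8716 206.2358]
0.2 [336.0398 198.8663] [396.5438 205.3866]
0.21 [336.063  194.3692] [397.2283 204.5219]
0.313 [336.3197 144.7049] [405.0849 194.5966]
tip mid (335.07142857142856, 213.92857142857144) headtop (335.3571428571429, 201.07142857142856) rim (336.5, 241.92857142857142) (395.3571428571429, 207.35714285714286)
(array([ 0.4843, -0.0651,  0.1945]), [array([-0.7,  0.2]), array([ 0.2, -0.6])])
```

```bash
python3 - <<'E'
import cv2
from bench import robot
d=robot.snapshot("side")["img"][:,:,::-1];cv2.imwrite("pics/side4.png",cv2.resize(d[150:270,290:390],None,fx=6,fy=6,interpolation=cv2.INTER_CUBIC)[:600])
E
```

```text
(no output)
```

View pics/side4.png

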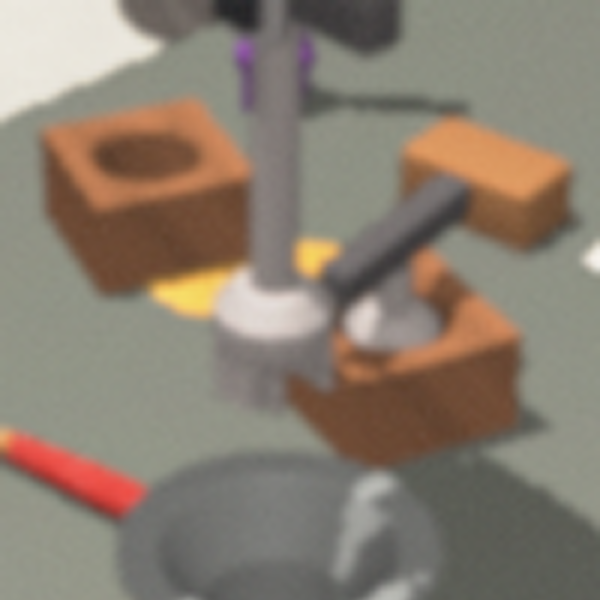

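```bash
python3 -m inch '[1.5,-1.5,-30,0, 1.5,-1.5,-60,0, 1.5,-1.5,-80,0, 1.5,-1.5,-100,0, 1.5,-1.5,-115,0, 1.5,-1.5,-130,0, 1.5,-1.5,-130,0]'
```

```text
time_s: 7.4
eef_pos: [0.4878, -0.0675, 0.165]
tcp_rot: [0.793, -0.609, -0.0, 0.001]
contact_force: [-0.4, 0.1, -2.8]
grip_width: 0.168
```

No contact in the bore. Tips are about 9 mm above the nut's wings.

```bash
python3 -m inch '[0,0,-5,0, 0,0,-9,0, 0,0,-13,0, 0,0,-17,0, 0,0,-17,0]'
```

```text
time_s: 8.02
eef_pos: [0.4888, -0.0673, 0.1483]
tcp_rot: [0.793, -0.609, 0.001, 0.0]
contact_force: [2.0, -0.2, -1.8]
grip_width: 0.172
```

```bash
python3 -m inch '[-1,0,-4,0, -1,0,-7,0, -1,0,-9,0, -1,0,-10,0, -1,0,-10,0]'
```

```text
time_s: 8.65
eef_pos: [0.491, -0.0678, 0.1437]
tcp_rot: [0.794, -0.608, 0.004, -0.001]
contact_force: [-2.5, 0.7, 23.5]
grip_width: 0.166
```

```bash
python3 -m inch '[0,0,2,0, 0,0,3,0]'; python3 - <<'E'
from bench import robot
import cv2
print(robot.observe()['wrist_torque'])
for n,(x,y,w,h) in(("side",(280,130,120,150)),("top",(310,110,150,150))):
    d=robot.snapshot(n)["img"][:,:,::-1];cv2.imwrite(f"pics/{n}5.png",cv2.resize(d[y:y+h,x:x+w],None,fx=4,fy=4,interpolation=cv2.INTER_CUBIC))
E
```

```text
time_s: 8.9
eef_pos: [0.4902, -0.068, 0.1467]
tcp_rot: [0.794, -0.608, 0.004, -0.0]
contact_force: [-0.9, -0.2, -0.3]
grip_width: 0.172
[-0.06366099  0.4358957   0.02447415]
```

View pics/side5.png

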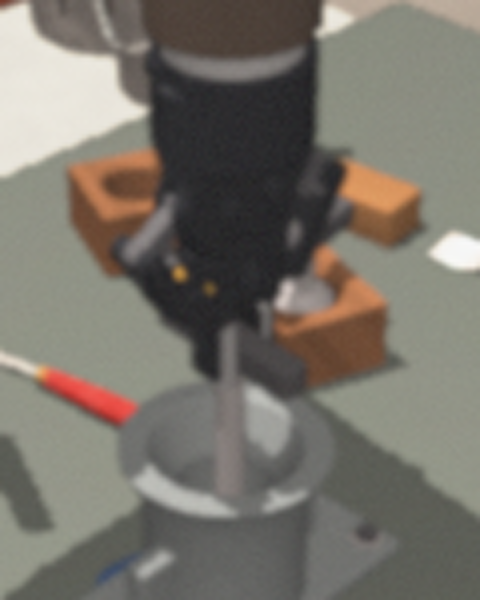

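View pics/top5.png

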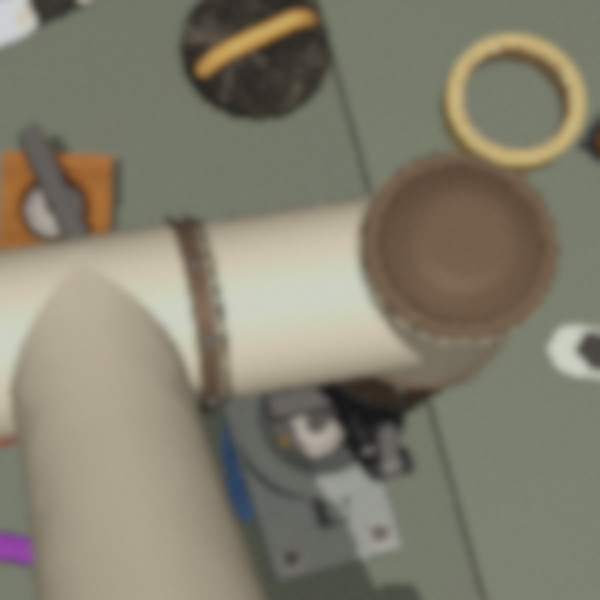

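```bash
python3 - <<'E'
from h import *
np.set_printoptions(precision=3,suppress=True)
for z in(.01,.028,.04,.05,.1): print(z,proj('top',[.4865,-.0665,z]),proj('top',[.4915,-.0665,z]),proj('top',[.4865,-.0715,z]))
from bench import robot
d=robot.snapshot("top")["img"][:,:,::-1];cv2.imwrite("pics/top6.png",cv2.resize(d[190:250,355:425],None,fx=10,fy=10,interpolation=cv2.INTER_CUBIC))
d=robot.snapshot("side")["img"][:,:,::-1];cv2.imwrite("pics/side6.png",cv2.resize(d[205:275,300:370],None,fx=8,fy=8,interpolation=cv2.INTER_CUBIC))
E
```

```text
0.01 [385.553 219.271] [385.561 217.454] [387.4   219.333]
0.028 [386.454 218.134] [386.461 216.291] [388.327 218.197]
0.04 [387.068 217.357] [387.075 215.498] [388.959 217.421]
0.05 [387.589 216.699] [387.596 214.825] [389.496 216.763]
0.1 [390.326 213.242] [390.33  211.294] [392.311 213.308]
```

View pics/top6.png

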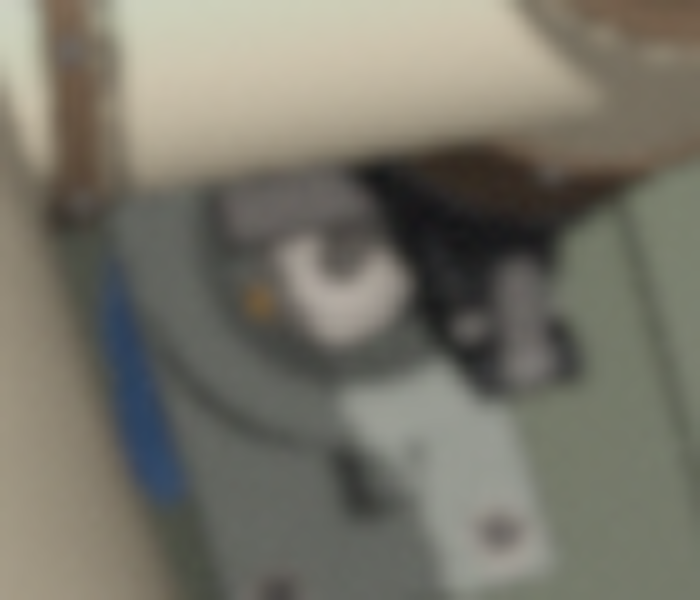

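View pics/side6.png

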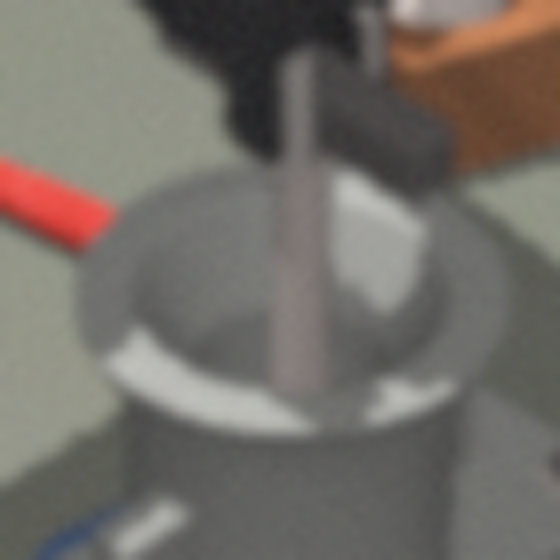

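```bash
python3 -m inch '[-2,1,0,0, -3,2,0,0, -3,2,0,0]'; python3 -m inch '[0,0,-3,0, 0,0,-5,0, 0,0,-5,0]';  python3 - <<'E'
from h import *
from bench import robot
np.set_printoptions(precision=3,suppress=True)
for n,(x,y,w,h,f) in(("side",(295,190,70,80,7)),("top",(355,190,70,60,10))):
    d=robot.snapshot(n)["img"][:,:,::-1];cv2.imwrite(f"pics/{n}7.png",cv2.resize(d[y:y+h,x:x+w],None,fx=f,fy=f,interpolation=cv2.INTER_CUBIC))
print(robot.observe()['wrist_torque'])
E
```

```text
time_s: 9.48
eef_pos: [0.4882, -0.0659, 0.1465]
tcp_rot: [0.794, -0.608, 0.005, -0.001]
contact_force: [1.1, -1.7, -1.4]
grip_width: 0.167
time_s: 9.85
eef_pos: [0.4897, -0.0662, 0.1444]
tcp_rot: [0.794, -0.607, 0.006, -0.002]
contact_force: [-1.9, -0.9, 14.0]
grip_width: 0.17
[-0.339  0.869 -0.003]
```

View pics/side7.png

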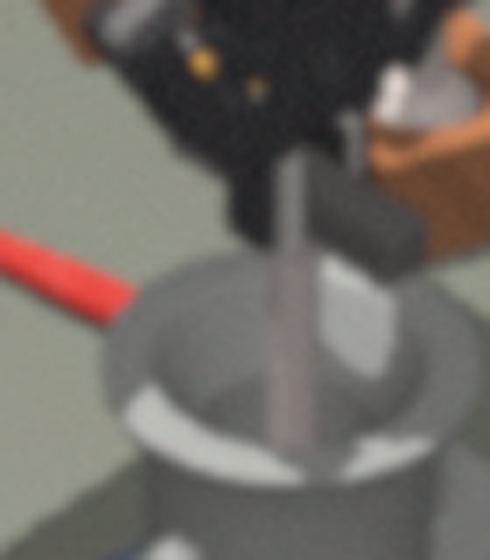

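View pics/top7.png

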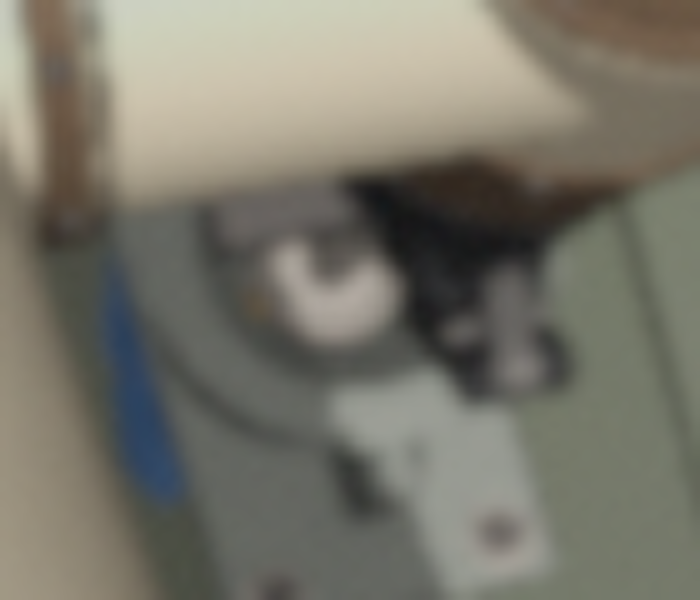

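```bash
python3 - <<'E'
from h import *
np.set_printoptions(precision=1,suppress=True)
a=np.radians(-75);d=np.array([np.cos(a),np.sin(a),0]);e=np.array([-d[1],d[0],0])
c0=np.array([.4885,-.067,0])
for zc in(.155,.16,.165,.17,.175):
    c=c0+[0,0,zc]
    f=lambda p:(proj('side',p)-[295,190]+.5)*7-.5
    print(zc,'end corners near',[f(c+.045*d+s*.008*e+t*.009*np.array([0,0,1])) for s,t in((-1,1),(1,1),(1,-1),(-1,-1))])
print('tips/stem bottom axis',[(proj('side',c0+[0,0,z])-[295,190]+.5)*7-.5 for z in(.04,.045,.05,.055,.06,.065)])
E
```

```text
0.155 end corners near [array([393.4, 258.8]), array([436.1, 234.2]), array([434.3, 288.5]), array([392. , 313.3])]
0.16 end corners near [array([393.8, 243.5]), array([436.7, 219. ]), array([434.8, 273.5]), array([392.4, 298.3])]
0.165 end corners near [array([394.2, 228.1]), array([437.2, 203.6]), array([435.3, 258.5]), array([392.7, 283.2])]
0.17 end corners near [array([394.6, 212.5]), array([437.7, 188.2]), array([435.8, 243.4]), array([393.1, 268. ])]
0.175 end corners near [array([395. , 196.9]), array([438.2, 172.6]), array([436.4, 228.1]), array([393.5, 252.7])]
tips/stem bottom axis [array([294.8, 521.1]), array([294.8, 508. ]), array([294.9, 494.8]), array([295. , 481.6]), array([295.1, 468.3]), array([295.2, 455. ])]
```

```bash
python3 - <<'E'
import cv2
from bench import robot
d=robot.snapshot("side")["img"][:,:,::-1];d=d[195:265,305:370]
d=cv2.convertScaleAbs(d,alpha=1.8,beta=10)
cv2.imwrite("pics/side8.png",cv2.resize(d,None,fx=8,fy=8,interpolation=cv2.INTER_CUBIC))
E
```

```text
(no output)
```

View pics/side8.png

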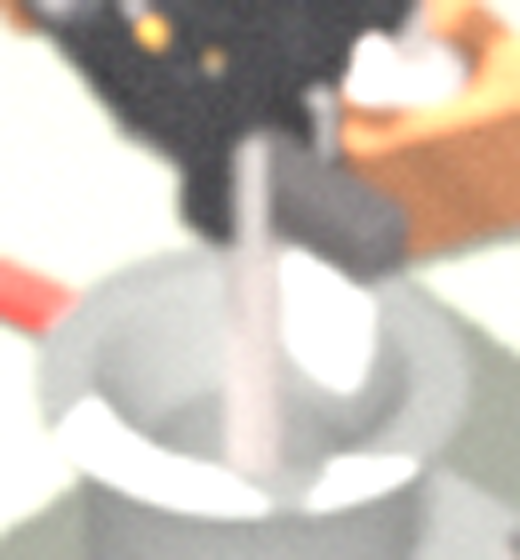

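```bash
python3 - <<'E'
from h import *
np.set_printoptions(precision=2,suppress=True)
u=((252+.5)/3.5-.5+240,(166+.5)/3.5-.5+30);print(u,[(z,proj('side',[.605,.27,z])) for z in(.305,.31,.315,.32)])
u=((258+.5)/3.5-.5+240,(335+.5)/3.5-.5+30);print('head',u,[(z,proj('side',[.605,.27,z])) for z in(.17,.18,.19,.2)])
from bench import robot
s=robot.observe();print(s['eef_pos'],s['contact_force'],s['wrist_torque'],s['joint_pos'])
E
```

```text
(311.6428571428571, 77.07142857142857) [(0.305, array([312.3 ,  80.01])), (0.31, array([312.26,  77.97])), (0.315, array([312.21,  75.91])), (0.32, array([312.16,  73.85]))]
head (313.3571428571429, 125.35714285714286) [(0.17, array([313.48, 131.75])), (0.18, array([313.4 , 128.13])), (0.19, array([313.32, 124.48])), (0.2, array([313.23, 120.79]))]
[ 0.49 -0.07  0.14] [-2.57 -0.87 14.68] [-0.32  0.94  0.03] [ 0.2   0.24 -0.44  0.01 -0.87  0.06]
```

```bash
python3 -m inch '[0,0,8,0, 0,0,14,0, 0,0,14,0, 0,0,14,0]';  python3 - <<'E'
from h import *
from bench import robot
for n,(x,y,w,h,f) in(("side",(300,180,70,80,7)),("top",(360,190,60,55,10))):
    d=robot.snapshot(n)["img"][:,:,::-1];cv2.imwrite(f"pics/{n}9.png",cv2.resize(cv2.convertScaleAbs(d[y:y+h,x:x+w],alpha=1.4),None,fx=f,fy=f,interpolation=cv2.INTER_CUBIC))
print(robot.observe()['wrist_torque'])
E
```

```text
time_s: 10.5
eef_pos: [0.4891, -0.0661, 0.1577]
tcp_rot: [0.794, -0.608, 0.006, -0.001]
contact_force: [-0.6, -0.2, -2.5]
grip_width: 0.176
[ 0.0099481  -0.00835717  0.00734147]
```

View pics/side9.png

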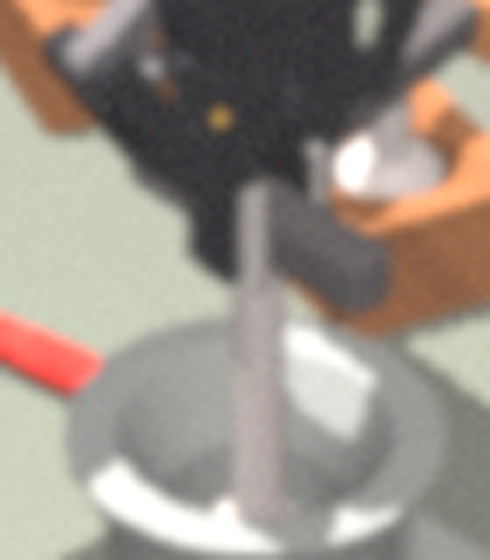

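View pics/top9.png

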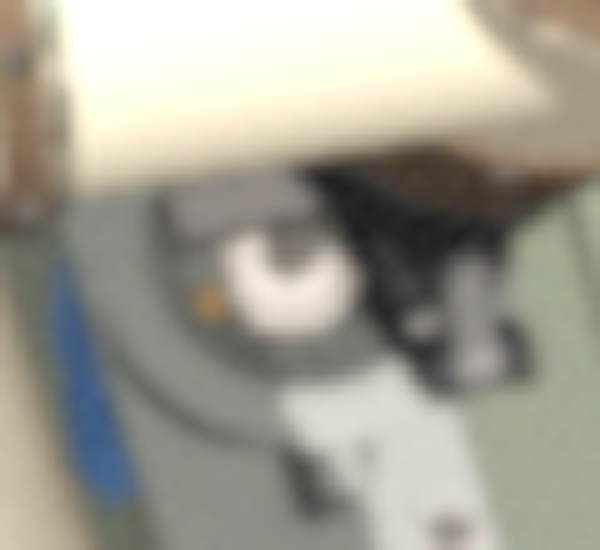

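```bash
python3 - <<'E'
from h import *
np.set_printoptions(precision=1,suppress=True)
a=np.radians(-75);d=np.array([np.cos(a),np.sin(a),0]);e=np.array([-d[1],d[0],0])
def corners(c0,z,ox,oy,f):
    c=np.array([*c0,z]);g=lambda p:(proj('side',p)-[ox,oy]+.5)*f-.5
    return [g(c+k*.045*d+s*.008*e+t*.009*np.array([0,0,1])) for k,s,t in((1,-1,1),(1,1,1),(1,1,-1),(1,-1,-1))]
for z in(.305,.31,.315,.32):print(z,corners((.487,-.0658),z,290,150-40,6))
for z in(.17,.175,.18,.185):print(z,corners((.489,-.0661),z,300,180,7))
E
python3 - <<'E'
import cv2
a=cv2.imread("pics/side3.png")
cv2.imwrite("pics/side3b.png",cv2.resize(a[60:240,70:330],None,fx=2.5,fy=2.5))
E
```

```text
0.305 [array([371.4, 268.4]), array([411.6, 249.9]), array([409.8, 306. ]), array([370. , 324.9])]
0.31 [array([371.8, 252.5]), array([412.1, 234.1]), array([410.3, 290.5]), array([370.4, 309.3])]
0.315 [array([372.2, 236.5]), array([412.7, 218.2]), array([410.8, 275. ]), array([370.8, 293.7])]
0.32 [array([372.6, 220.4]), array([413.2, 202.2]), array([411.3, 259.4]), array([371.2, 277.9])]
0.17 [array([359.5, 280.2]), array([402.6, 255.9]), array([400.7, 311.1]), array([358.1, 335.7])]
0.175 [array([359.9, 264.6]), array([403.1, 240.3]), array([401.2, 295.9]), array([358.5, 320.4])]
0.18 [array([360.3, 248.9]), array([403.7, 224.7]), array([401.8, 280.5]), array([358.9, 305. ])]
0.185 [array([360.7, 233. ]), array([404.2, 209. ]), array([402.3, 265.2]), array([359.3, 289.5])]
```

View pics/side3b.png

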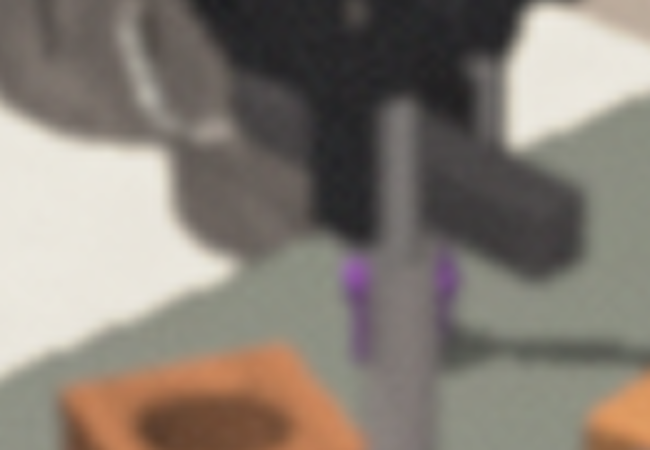

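```bash
python3 -m inch '[-2,0,-5,0, -2,0,-9,0, -2,0,-9,0, -2,0,-9,0]'; python3 -m inch '[-2,0,0,0, -3,0,0,0, -3,0,0,0]';python3 -m inch '[-1,0,0,0, -2,0,0,0, -2,0,0,0]'
```

```text
time_s: 11.1
eef_pos: [0.4874, -0.0661, 0.1488]
tcp_rot: [0.794, -0.608, 0.006, -0.001]
contact_force: [0.8, -0.6, -2.6]
grip_width: 0.17
time_s: 11.48
eef_pos: [0.4852, -0.066, 0.1494]
tcp_rot: [0.794, -0.607, 0.007, -0.002]
contact_force: [2.2, 0.2, -2.3]
grip_width: 0.175
time_s: 11.85
eef_pos: [0.4838, -0.0659, 0.1498]
tcp_rot: [0.794, -0.607, 0.007, -0.002]
contact_force: [2.1, -0.3, 0.2]
grip_width: 0.176
```

```bash
python3 -m inch '[2,0,-1,0, 4,0,-1,0, 4,0,-1,0]'; python3 -m inch '[2,0,0,0, 3,0,0,0, 3,0,0,0]';python3 -m inch '[1,0,0,0, 3,0,0,0, 3,0,0,0]';python3 -m inch '[1,0,0,0, 2,0,0,0, 2,0,0,0]'
```

```text
time_s: 12.22
eef_pos: [0.4863, -0.0663, 0.1494]
tcp_rot: [0.795, -0.607, 0.006, -0.001]
contact_force: [-1.7, 0.8, 7.7]
grip_width: 0.168
time_s: 12.6
eef_pos: [0.4873, -0.0667, 0.1495]
tcp_rot: [0.794, -0.607, 0.004, 0.001]
contact_force: [-3.1, 1.2, 7.6]
grip_width: 0.174
time_s: 12.98
eef_pos: [0.4883, -0.0669, 0.1495]
tcp_rot: [0.794, -0.607, 0.002, 0.003]
contact_force: [-3.6, 1.5, 7.8]
grip_width: 0.169
time_s: 13.35
eef_pos: [0.4886, -0.0669, 0.1496]
tcp_rot: [0.794, -0.608, 0.001, 0.004]
contact_force: [-2.4, 2.7, 7.4]
grip_width: 0.171
```

```bash
python3 -m inch '[0,0,20,0, 0,0,60,0, 0,0,110,0, 0,0,125,0, 0,0,125,0, 0,0,125,0]';  python3 - <<'E'
from h import *
from bench import robot
print(robot.observe()['wrist_torque'])
for n,(x,y,w,h,f) in(("side",(300,120,80,120,5)),("top",(365,185,55,50,12))):
    im=np.mean([robot.snapshot(n)["img"][:,:,::-1].astype(float) for _ in range(3)],0).astype(np.uint8)
    cv2.imwrite(f"pics/{n}10full.png",im)
    cv2.imwrite(f"pics/{n}10.png",cv2.resize(cv2.convertScaleAbs(im[y:y+h,x:x+w],alpha=1.3),None,fx=f,fy=f,interpolation=cv2.INTER_CUBIC))
E
```

```text
time_s: 14.1
eef_pos: [0.487, -0.0669, 0.2719]
tcp_rot: [0.794, -0.608, -0.002, 0.006]
contact_force: [-0.4, -0.5, -2.7]
grip_width: 0.168
[ 0.01430392 -0.0038258   0.04206054]
```

View pics/side10.png

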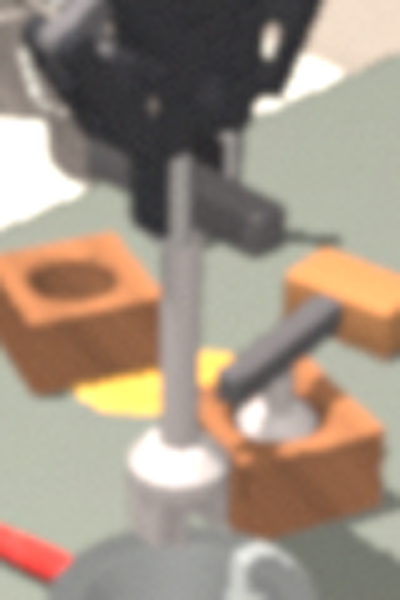

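View pics/top10.png

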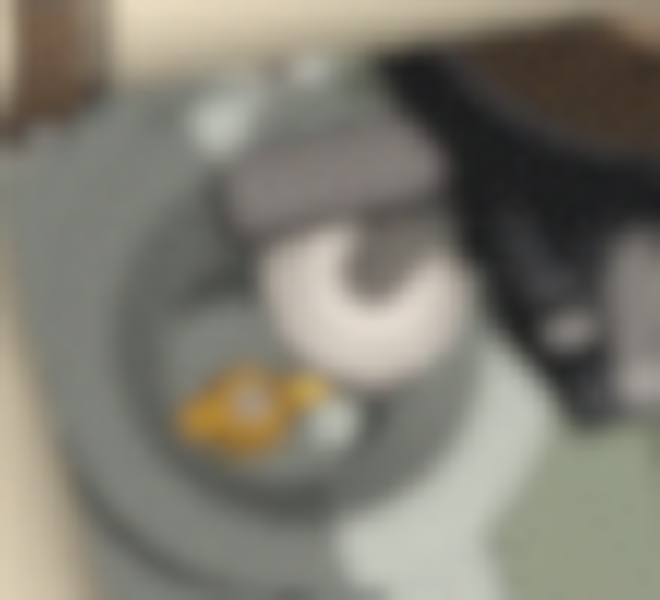

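```bash
python3 - <<'E'
from h import *
np.set_printoptions(precision=4,suppress=True)
f=lambda x,y:((x+.5)/12-.5+365,(y+.5)/12-.5+185)
a=onz('top',f(180,422),.025);b=onz('top',f(326,388),.025);print('nut',a,b,np.degrees(np.arctan2(*(b-a)[1::-1])),(a+b)/2,np.linalg.norm(a-b))
print('hub',onz('top',f(240,412),.022),'stud',onz('top',f(251,401),.03))
# floor disc and bore edges
print('bar axis: ',[onz('top',f(*p),.297) for p in((222,200),(445,165))])
p=[onz('top',f(*q),.297) for q in((222,190),(445,158))];print(np.degrees(np.arctan2(*(p[1]-p[0])[1::-1])))
g=lambda x,y:((x+.5)/5-.5+300,(y+.5)/5-.5+120)
# head: widest ring at shoulder
print('head',tri(g(178,470),f(367,295)))
for z in(.13,.14,.15,.16,.17,.18): print(z,(proj('side',[.4865,-.0665,z])-[300,120]+.5)*5,(proj('top',[.4865,-.0665,z])-[365,185]+.5)*12)
E
```

```text
nut [ 0.4821 -0.0484  0.025 ] [ 0.4909 -0.081   0.025 ] -74.83354425436342 [ 0.4865 -0.0647  0.025 ] 0.03368864472225781
hub [ 0.4854 -0.0622  0.022 ] stud [ 0.4865 -0.0636  0.03  ]
bar axis:  [array([ 0.4744, -0.0229,  0.297 ]), array([ 0.482, -0.062,  0.297])]
-79.73377767596163
head (array([ 0.4839, -0.0681,  0.1682]), [array([-0.,  0.]), array([ 0., -0.])])
0.13 [181.9226 547.0276] [330.9557 318.3139]
0.14 [182.0297 526.3117] [338.213  309.1457]
0.15 [182.138 505.356] [345.5965 299.8182]
0.16 [182.2476 484.1565] [353.1093 290.3272]
0.17 [182.3584 462.7087] [360.755  280.6684]
0.18 [182.4706 441.0083] [368.5371 270.8372]
```

```bash
python3 -m inch '[2.5,2,0,0, 2.5,2,-40,0, 2.5,2,-80,0, 2.5,2,-105,0, 2.5,2,-105,0, 2.5,2,-105,0]'; python3 -m inch '[0,0,-3,0, 0,0,-5,0, 0,0,-5,0]'; python3 -m inch '[0,0,-3,0, 0,0,-5,0, 0,0,-5,0]'; python3 -c "
from bench import robot;print(robot.observe()['wrist_torque'])"
```

```text
time_s: 15.15
eef_pos: [0.4921, -0.0649, 0.1701]
tcp_rot: [0.794, -0.607, 0.001, 0.004]
contact_force: [0.5, -0.2, -2.3]
grip_width: 0.172
time_s: 15.52
eef_pos: [0.492, -0.0649, 0.1652]
tcp_rot: [0.794, -0.607, 0.001, 0.004]
contact_force: [-0.5, 0.2, -2.5]
grip_width: 0.171
time_s: 15.9
eef_pos: [0.4919, -0.0649, 0.16]
tcp_rot: [0.794, -0.607, 0.001, 0.004]
contact_force: [0.2, -0.2, -2.5]
grip_width: 0.174
[ 0.08428996  0.02272561 -0.00870811]
```

```bash
python3 -m inch '[-2,0,0,0, -3.5,0,0,0, -3.5,0,0,0, -3.5,0,0,0]'; python3 -m inch '[0,0,-3,0, 0,0,-5,0, 0,0,-5,0, 0,0,-5,0]'; python3 -m inch '[0,0,-3,0, 0,0,-4,0, 0,0,-4,0]'; python3 - <<'E'
from h import *
from bench import robot
print(robot.observe()['wrist_torque'])
im=np.mean([robot.snapshot("top")["img"][:,:,::-1].astype(float) for _ in range(2)],0).astype(np.uint8)
x,y,w,h,f=365,185,55,50,12
cv2.imwrite("pics/top11.png",cv2.resize(cv2.convertScaleAbs(im[y:y+h,x:x+w],alpha=1.3),None,fx=f,fy=f,interpolation=cv2.INTER_CUBIC))
E
```

```text
time_s: 16.4
eef_pos: [0.4884, -0.0649, 0.1601]
tcp_rot: [0.794, -0.607, 0.001, 0.004]
contact_force: [0.8, -0.3, -2.7]
grip_width: 0.166
time_s: 16.9
eef_pos: [0.4885, -0.0649, 0.155]
tcp_rot: [0.794, -0.607, 0.001, 0.004]
contact_force: [0.4, -0.0, -3.0]
grip_width: 0.171
time_s: 17.27
eef_pos: [0.4884, -0.0649, 0.1509]
tcp_rot: [0.794, -0.607, 0.001, 0.004]
contact_force: [-0.1, -0.2, -3.7]
grip_width: 0.172
[ 0.03992475  0.02790448 -0.04741608]
```

View pics/top11.png

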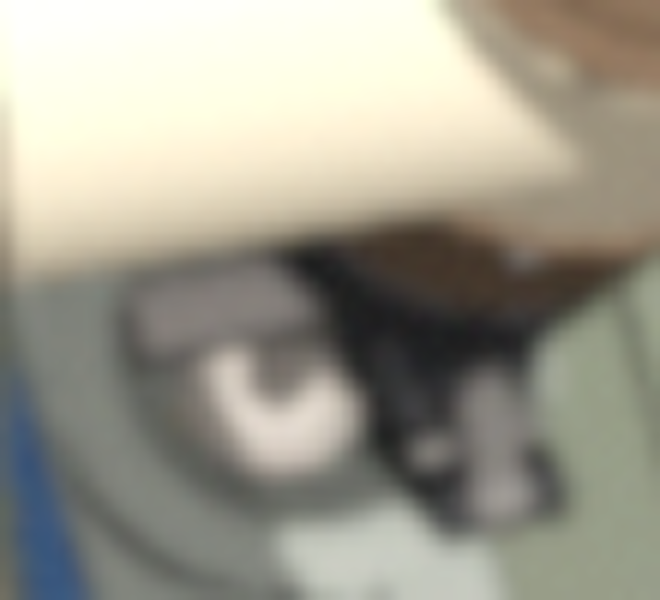

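```bash
python3 -m inch '[0,0,-2,0, 0,0,-3,0, 0,0,-3,0]'; python3 -m inch '[0,0,-2,0, 0,0,-3,0, 0,0,-3,0]';python3 -m inch '[0,0,-2,0, 0,0,-3,0, 0,0,-3,0]'; python3 -c "
from bench import robot;print(robot.observe()['wrist_torque'])"
```

```text
time_s: 17.75
eef_pos: [0.4891, -0.0648, 0.1483]
tcp_rot: [0.795, -0.607, 0.002, 0.004]
contact_force: [0.6, -0.3, -1.8]
grip_width: 0.169
time_s: 18.12
eef_pos: [0.4897, -0.0648, 0.1459]
tcp_rot: [0.795, -0.607, 0.002, 0.003]
contact_force: [1.0, 0.2, 2.7]
grip_width: 0.169
time_s: 18.5
eef_pos: [0.4905, -0.065, 0.1449]
tcp_rot: [0.795, -0.607, 0.003, 0.003]
contact_force: [-1.9, 0.2, 10.6]
grip_width: 0.175
[ 0.22621265  0.69910118 -0.03115116]
```

```bash
python3 -m inch '[-2,0,7,0.05, -2,0,7,0.1, -2,0,7,0.1, -2,0,7,0.1]'; python3 -m inch '[0,0,-3,0, 0,0,-5,0, 0,0,-5,0]'; python3 -m inch '[0,0,-2,0, 0,0,-3,0, 0,0,-3,0]';python3 -c "
from bench import robot;print(robot.observe()['wrist_torque'])"
```

```text
time_s: 19.0
eef_pos: [0.4878, -0.0651, 0.1511]
tcp_rot: [0.824, -0.567, 0.003, 0.004]
contact_force: [0.2, -0.4, -3.2]
grip_width: 0.17
time_s: 19.38
eef_pos: [0.4888, -0.0648, 0.1464]
tcp_rot: [0.824, -0.567, 0.004, 0.003]
contact_force: [1.6, 0.9, -2.2]
grip_width: 0.17
time_s: 19.75
eef_pos: [0.4897, -0.065, 0.1451]
tcp_rot: [0.824, -0.566, 0.005, 0.002]
contact_force: [-0.7, 1.3, 7.2]
grip_width: 0.172
[ 0.31424326  0.22283662 -0.00792258]
```

```bash
python3 -m inch '[-1,0,0,0, -2,0,-1,0, -2,0,-1,0]'; python3 -c "
from bench import robot;print(robot.observe()['wrist_torque'])"; python3 -m inch '[-1,0,0,0, -2,0,-1,0, -2,0,-1,0]'; python3 -c "
from bench import robot;print(robot.observe()['wrist_torque'])"
```

```text
time_s: 20.12
eef_pos: [0.4887, -0.065, 0.1452]
tcp_rot: [0.824, -0.566, 0.006, 0.002]
contact_force: [1.9, 1.7, 5.6]
grip_width: 0.17
[ 0.28152146 -0.31999109 -0.0138142 ]
time_s: 20.5
eef_pos: [0.4879, -0.0649, 0.1452]
tcp_rot: [0.825, -0.566, 0.007, 0.001]
contact_force: [1.8, 0.4, 5.5]
grip_width: 0.174
[ 0.34571592 -0.76192985 -0.03625456]
```

```bash
cat > tq.py <<'E'
from bench import robot
import numpy as np
print('tq',np.round(robot.observe()['wrist_torque'],2))
E
python3 -m inch '[0,0,5,-0.05, 0,0,5,-0.09, 0,0,5,-0.09, 0,0,5,-0.09]'; python3 tq.py
python3 -m inch '[-1,0,0,0, -1.5,0,0,0]'; python3 tq.py;python3 -m inch '[-1,0,0,0, -1.5,0,0,0]'; python3 tq.py
```

```text
time_s: 21.0
eef_pos: [0.4869, -0.065, 0.1493]
tcp_rot: [0.798, -0.602, 0.006, 0.002]
contact_force: [0.9, -0.2, -1.2]
grip_width: 0.173
tq [ 0.22 -0.14  0.01]
time_s: 21.25
eef_pos: [0.4859, -0.0649, 0.1494]
tcp_rot: [0.798, -0.602, 0.007, 0.002]
contact_force: [2.1, 1.0, -2.5]
grip_width: 0.17
tq [ 0.21 -0.88  0.  ]
time_s: 21.5
eef_pos: [0.4846, -0.0649, 0.1498]
tcp_rot: [0.799, -0.602, 0.007, 0.002]
contact_force: [1.7, -0.0, -0.4]
grip_width: 0.172
tq [ 0.16 -0.67  0.09]
```

```bash
python3 -m inch '[2,0,0,0, 4,0,0,0, 4,0,0,0]'; python3 tq.py
python3 -m inch '[1,0,0,0, 1.5,0,0,0]'; python3 tq.py;python3 -m inch '[1,0,0,0, 1.5,0,0,0]'; python3 tq.py;python3 -m inch '[1,0,0,0, 1.5,0,0,0]'; python3 tq.py
```

```text
time_s: 21.88
eef_pos: [0.4871, -0.0653, 0.1497]
tcp_rot: [0.799, -0.602, 0.005, 0.003]
contact_force: [-3.1, 1.3, 5.9]
grip_width: 0.167
tq [ 0.29  1.21 -0.01]
time_s: 22.12
eef_pos: [0.4876, -0.0655, 0.1497]
tcp_rot: [0.798, -0.602, 0.005, 0.004]
contact_force: [-3.4, 0.9, 6.5]
grip_width: 0.168
tq [0.46 1.43 0.02]
time_s: 22.38
eef_pos: [0.488, -0.0656, 0.1497]
tcp_rot: [0.798, -0.602, 0.003, 0.005]
contact_force: [-3.7, 1.0, 5.9]
grip_width: 0.17
tq [0.53 1.46 0.06]
time_s: 22.62
eef_pos: [0.4884, -0.0657, 0.1497]
tcp_rot: [0.798, -0.602, 0.002, 0.006]
contact_force: [-3.9, 2.2, 5.4]
grip_width: 0.173
tq [ 0.61  1.5  -0.  ]
```

```bash
python3 - <<'E'
from h import *
im=cv2.imread("pics/top10full.png")
cv2.imwrite("pics/bar10.png",cv2.resize(im[188:210,378:408],None,fx=22,fy=22,interpolation=cv2.INTER_CUBIC))
s=cv2.imread("pics/side10full.png")
cv2.imwrite("pics/bars10.png",cv2.resize(s[145:175,325:365],None,fx=16,fy=16,interpolation=cv2.INTER_CUBIC))
E
```

```text
(no output)
```

View pics/bar10.png

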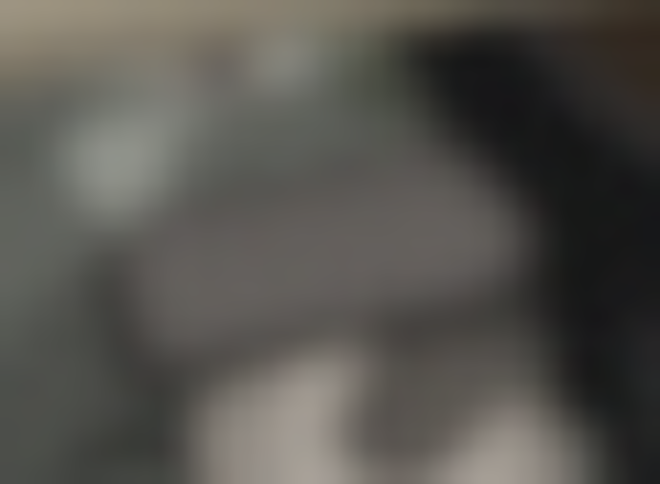

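View pics/bars10.png

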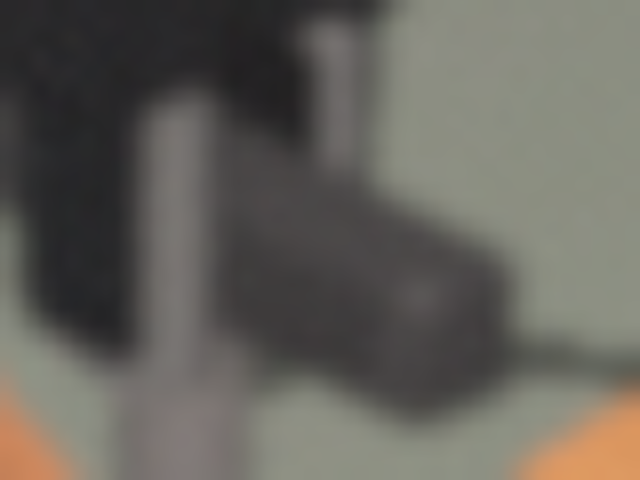

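```bash
python3 -m inch '[0,0,3,0, 0,0,3,0]'; python3 tq.py; python3 -m inch '[0,0,0,0, 0,0,0,0, 0,0,0,0, 0,0,0,0]' 40; python3 tq.py; python3 - <<'E'
from h import *
from bench import robot
for n,(x,y,w,h,f) in(("side",(300,180,80,80,7)),("top",(365,185,55,50,12))):
    im=robot.snapshot(n)["img"][:,:,::-1]
    cv2.imwrite(f"pics/{n}12full.png",im)
    cv2.imwrite(f"pics/{n}12.png",cv2.resize(cv2.convertScaleAbs(im[y:y+h,x:x+w],alpha=1.3),None,fx=f,fy=f,interpolation=cv2.INTER_CUBIC))
E
```

```text
time_s: 22.88
eef_pos: [0.4884, -0.0657, 0.1523]
tcp_rot: [0.798, -0.602, 0.002, 0.006]
contact_force: [-0.6, -0.2, -2.6]
grip_width: 0.17
tq [ 0.02  0.01 -0.02]
time_s: 23.38
eef_pos: [0.4885, -0.0657, 0.1523]
tcp_rot: [0.798, -0.602, 0.002, 0.006]
contact_force: [0.1, 0.5, -0.9]
grip_width: 0.466
tq [-0.01  0.08 -0.03]
```

View pics/side12.png

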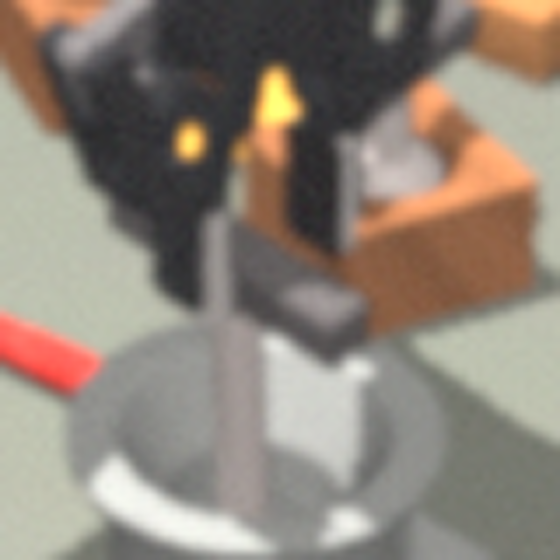

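View pics/top12.png

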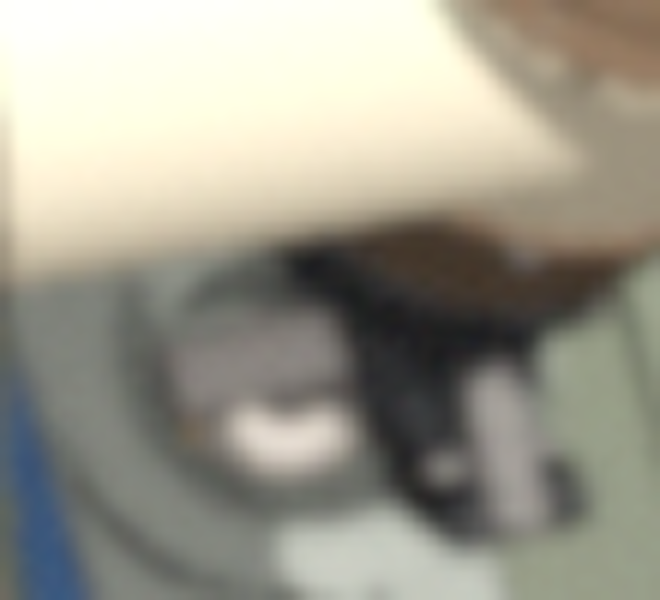

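```bash
python3 - <<'E'
from h import *
np.set_printoptions(precision=1,suppress=True)
a=np.radians(-75);d=np.array([np.cos(a),np.sin(a),0]);e=np.array([-d[1],d[0],0])
g=lambda n,p,ox,oy,f:(proj(n,p)-[ox,oy]+.5)*f-.5
for sh in(-.006,-.009,-.012):
  for z in(.155,.16,.165,.17):
    c=np.array([.4865,-.0665,z])+sh*e
    print(sh,z,[g('side',c+.045*d+s*.008*e-[0,0,.009],300,180,7) for s in(-1,1)],'top far/near end top corners',[g('top',c+k*.045*d+s*.008*e+[0,0,.009],365,185,12) for k,s in((-1,-1),(-1,1))])
E
```

```text
-0.006 0.155 [array([333.4, 393.9]), array([376.1, 368.9])] top far/near end top corners [array([154.1, 403.9]), array([133.9, 326.6])]
-0.006 0.16 [array([333.7, 378.9]), array([376.5, 353.9])] top far/near end top corners [array([157.1, 399.6]), array([136.8, 321.9])]
-0.006 0.165 [array([334. , 363.7]), array([377. , 338.8])] top far/near end top corners [array([160.1, 395.2]), array([139.6, 317.2])]
-0.006 0.17 [array([334.3, 348.5]), array([377.4, 323.7])] top far/near end top corners [array([163.1, 390.8]), array([142.5, 312.4])]
-0.009 0.155 [array([325.3, 398.7]), array([368.1, 373.5])] top far/near end top corners [array([157.9, 418.5]), array([137.7, 341. ])]
-0.009 0.16 [array([325.5, 383.6]), array([368.6, 358.5])] top far/near end top corners [array([160.9, 414.2]), array([140.6, 336.4])]
-0.009 0.165 [array([325.8, 368.5]), array([369. , 343.5])] top far/near end top corners [array([163.9, 409.9]), array([143.5, 331.8])]
-0.009 0.17 [array([326.1, 353.2]), array([369.4, 328.3])] top far/near end top corners [array([166.9, 405.5]), array([146.4, 327.1])]
-0.012 0.155 [array([317.1, 403.5]), array([360.2, 378.2])] top far/near end top corners [array([161.7, 433.1]), array([141.5, 355.5])]
-0.012 0.16 [array([317.4, 388.4]), array([360.6, 363.2])] top far/near end top corners [array([164.7, 428.9]), array([144.4, 351. ])]
-0.012 0.165 [array([317.7, 373.2]), array([361. , 348.1])] top far/near end top corners [array([167.7, 424.6]), array([147.3, 346.4])]
-0.012 0.17 [array([317.9, 358. ]), array([361.4, 332.9])] top far/near end top corners [array([170.8, 420.3]), array([150.2, 341.8])]
```

```bash
python3 -m inch '[0,0,0,0, 0,0,0,0, 0,0,0,0, 0,0,0,0]' 0 80; python3 tq.py; python3 -m inch '[0,0,5,0, 4,1,8,0, 4,1,8,0, 4,1,8,0]'; python3 tq.py; python3 -m inch '[0,0,-3,0, 0,0,-6,0, 0,0,-6,0]'; python3 tq.py
```

```text
time_s: 23.98
eef_pos: [0.4886, -0.0656, 0.1522]
tcp_rot: [0.798, -0.602, 0.002, 0.006]
contact_force: [1.4, 0.1, -2.1]
grip_width: 0.165
tq [ 0.06 -0.38 -0.02]
time_s: 24.48
eef_pos: [0.4924, -0.0646, 0.1601]
tcp_rot: [0.798, -0.602, 0.002, 0.006]
contact_force: [0.3, 0.3, -3.1]
grip_width: 0.168
tq [ 0.01 -0.03 -0.02]
time_s: 24.85
eef_pos: [0.4921, -0.0646, 0.1536]
tcp_rot: [0.798, -0.602, 0.002, 0.006]
contact_force: [-0.8, 0.3, -2.6]
grip_width: 0.169
tq [ 0.02  0.03 -0.01]
```

```bash
python3 -m inch '[0,0,-3,0, 0,0,-4,0, 0,0,-4,0]'; python3 tq.py; python3 -m inch '[0,0,-3,0, 0,0,-4,0, 0,0,-4,0]'; python3 tq.py;
```

```text
time_s: 25.22
eef_pos: [0.4915, -0.0649, 0.1495]
tcp_rot: [0.798, -0.602, 0.001, 0.007]
contact_force: [-2.2, -1.1, -1.1]
grip_width: 0.168
tq [-0.27  0.62  0.  ]
time_s: 25.6
eef_pos: [0.4925, -0.0651, 0.1478]
tcp_rot: [0.799, -0.602, 0.003, 0.007]
contact_force: [-3.6, -0.8, 11.0]
grip_width: 0.173
tq [-0.06  1.57  0.02]
```

```bash
python3 -m inch '[-1.5,0,2,0, -2.5,0,2,0, -2.5,0,2,0]'; python3 tq.py; python3 -m inch '[0,0,-2,0.06, 0,0,-4,0.12, 0,0,-4,0.12]'; python3 tq.py; python3 -m inch '[0,0,-1,0.08, 0,0,-1,0.14, 0,0,-1,0.14]'; python3 tq.py
```

```text
time_s: 25.98
eef_pos: [0.4905, -0.065, 0.1499]
tcp_rot: [0.799, -0.602, 0.003, 0.006]
contact_force: [0.2, 1.1, -0.5]
grip_width: 0.167
tq [ 0.04 -0.05 -0.01]
time_s: 26.35
eef_pos: [0.4916, -0.0651, 0.1476]
tcp_rot: [0.834, -0.552, 0.005, 0.006]
contact_force: [-1.9, -0.8, 7.9]
grip_width: 0.165
tq [ 0.17  0.95 -0.04]
time_s: 26.72
eef_pos: [0.492, -0.0653, 0.1476]
tcp_rot: [0.87, -0.493, 0.006, 0.005]
contact_force: [-1.8, -0.2, 5.5]
grip_width: 0.166
tq [-0.16  0.89 -0.01]
```

```bash
python3 -m inch '[-1.5,0,1,-0.15, -1.5,0,-0.5,-0.30, -1.5,0,-0.5,-0.30]'; python3 tq.py; python3 -m inch '[0,0,0,-0.12, 0,0,-1,-0.17, 0,0,-1,-0.17]'; python3 tq.py;  python3 - <<'E'
from h import *
from bench import robot
for n,(x,y,w,h,f) in(("side",(300,180,80,80,7)),("top",(365,185,55,50,12))):
    im=robot.snapshot(n)["img"][:,:,::-1]
    cv2.imwrite(f"pics/{n}13.png",cv2.resize(cv2.convertScaleAbs(im[y:y+h,x:x+w],alpha=1.3),None,fx=f,fy=f,interpolation=cv2.INTER_CUBIC))
E
```

```text
time_s: 27.1
eef_pos: [0.491, -0.0657, 0.1479]
tcp_rot: [0.787, -0.617, 0.005, 0.006]
contact_force: [-1.0, -0.6, 5.2]
grip_width: 0.168
tq [-0.52  0.59 -0.07]
time_s: 27.48
eef_pos: [0.4911, -0.0661, 0.1479]
tcp_rot: [0.732, -0.681, 0.005, 0.007]
contact_force: [-2.0, -1.1, 7.1]
grip_width: 0.17
tq [-0.53  0.99  0.13]
```

View pics/side13.png

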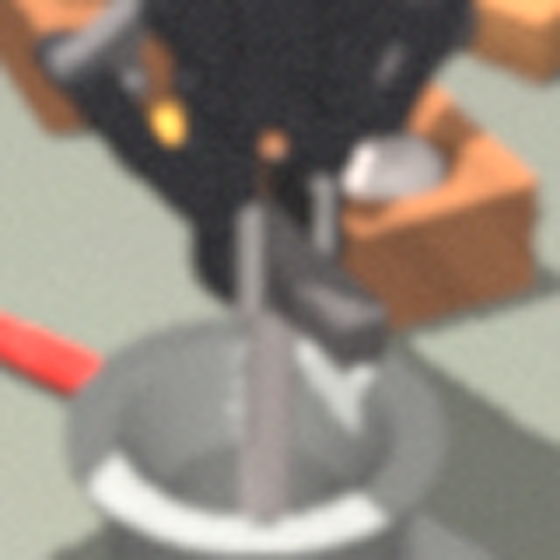

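View pics/top13.png

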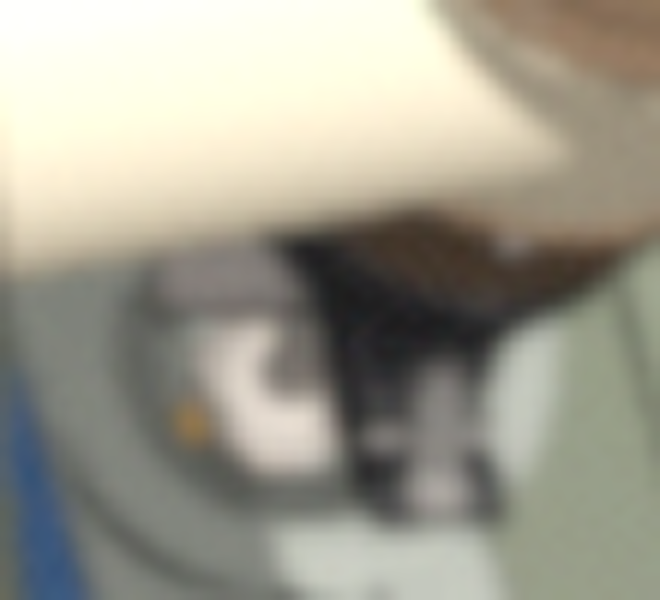

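```bash
python3 -m inch '[-1,0,3,0.12, -2,0.5,3,0.19, -2,0.5,3,0.19]'; python3 tq.py; python3 -m inch '[0,0,-3,0, 0,0,-6,0, 0,0,-6,0]'; python3 tq.py;  python3 - <<'E'
from h import *
from bench import robot
for n,(x,y,w,h,f) in(("side",(300,180,80,80,7)),("top",(365,185,55,50,12))):
    im=robot.snapshot(n)["img"][:,:,::-1]
    cv2.imwrite(f"pics/{n}14.png",cv2.resize(cv2.convertScaleAbs(im[y:y+h,x:x+w],alpha=1.3),None,fx=f,fy=f,interpolation=cv2.INTER_CUBIC))
E
```

```text
time_s: 27.95
eef_pos: [0.4896, -0.0654, 0.1504]
tcp_rot: [0.793, -0.609, 0.006, 0.006]
contact_force: [1.5, -0.4, -1.1]
grip_width: 0.167
tq [ 0.01 -0.35  0.03]
time_s: 28.32
eef_pos: [0.491, -0.0656, 0.1472]
tcp_rot: [0.793, -0.609, 0.008, 0.006]
contact_force: [-2.7, -0.4, 13.1]
grip_width: 0.17
tq [0.19 1.18 0.07]
```

View pics/side14.png

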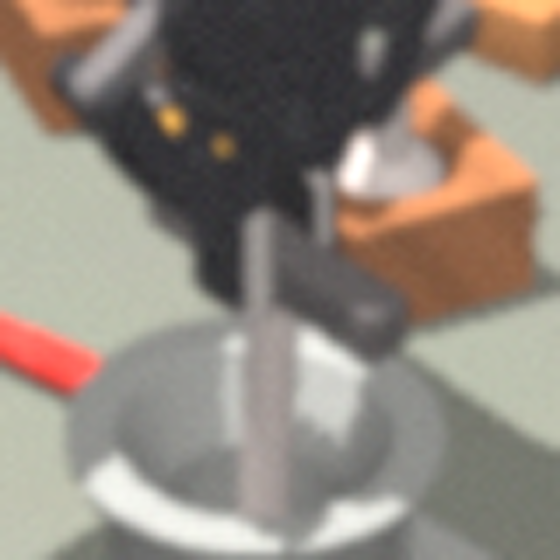

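View pics/top14.png

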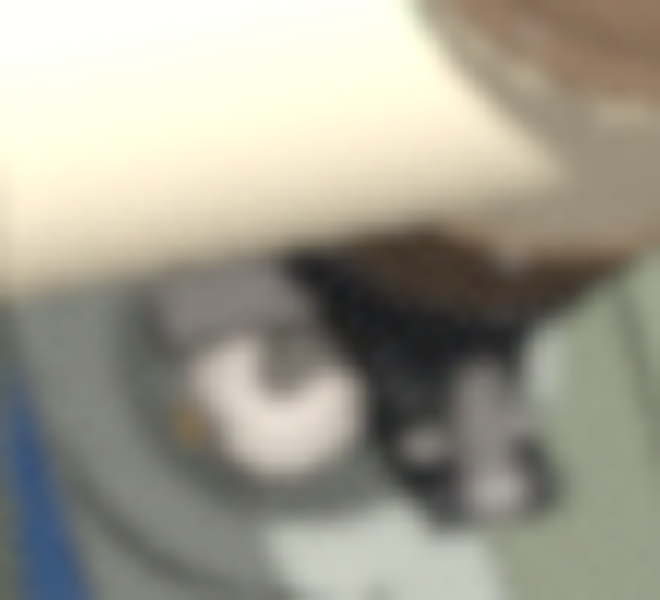

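```bash
python3 -m inch '[-2,0,6,0, -4,0,8,0, -4,0,8,0]'; python3 tq.py; python3 -m inch '[0,0,-5,0, 0,0,-10,0, 0,0,-10,0]'; python3 tq.py
```

```text
time_s: 28.8
eef_pos: [0.4866, -0.0656, 0.1548]
tcp_rot: [0.793, -0.609, 0.008, 0.006]
contact_force: [0.2, -0.0, -2.8]
grip_width: 0.17
tq [ 0.11 -0.07 -0.02]
time_s: 29.18
eef_pos: [0.4892, -0.0656, 0.1472]
tcp_rot: [0.794, -0.608, 0.01, 0.004]
contact_force: [-0.3, 0.8, 10.6]
grip_width: 0.167
tq [0.25 0.17 0.02]
```

```bash
python3 -m inch '[0,0,1,0.1, -1,0,0.5,-0.05, -2,0,0,0.1, -3,0,0,-0.05, -4,0,0,0.1, -5,0,0,0]'; python3 tq.py; python3 -m inch '[1,0,-0.5,0.1, 2,0,-0.5,-0.05, 3,0,-0.5,0.1, 4,0,-0.5,-0.05, 5,0,-0.5,0.1, 6,0,-0.5,0]'; python3 tq.py
```

```text
time_s: 29.92
eef_pos: [0.4868, -0.0652, 0.148]
tcp_rot: [0.793, -0.609, 0.012, 0.002]
contact_force: [3.0, 1.3, 0.2]
grip_width: 0.166
tq [ 0.4  -1.24  0.03]
time_s: 30.68
eef_pos: [0.4908, -0.0659, 0.1475]
tcp_rot: [0.793, -0.609, 0.011, 0.004]
contact_force: [-4.1, -0.3, 6.6]
grip_width: 0.169
tq [-0.21  1.73  0.09]
```

```bash
python3 -m inch '[-1,0.3,1,0, -2,0.3,1,0, -2.5,0.3,-3,0.08, -3,0.3,-6,-0.08, -3.5,0.3,-9,0.08, -3.5,0.3,-9,0]' - 120; python3 tq.py
```

```text
time_s: 31.42
eef_pos: [0.4912, -0.0664, 0.1457]
tcp_rot: [0.794, -0.608, 0.016, 0.003]
contact_force: [-6.2, -0.3, 34.7]
grip_width: 0.162
tq [-0.23  2.73  0.12]
```

```bash
python3 -m inch '[0,0,3,0, 0,0,3,0, 3,0,3,0.1, 0,0,3,-0.1, -5,0,3,0.1, 0,0,3,-0.05, 1,0,3,0]' 24 60; python3 tq.py;  python3 - <<'E'
from h import *
from bench import robot
for n,(x,y,w,h,f) in(("side",(300,180,80,80,7)),):
    im=robot.snapshot(n)["img"][:,:,::-1]
    cv2.imwrite(f"pics/{n}15.png",cv2.resize(cv2.convertScaleAbs(im[y:y+h,x:x+w],alpha=1.3),None,fx=f,fy=f,interpolation=cv2.INTER_CUBIC))
E
```

```text
time_s: 32.3
eef_pos: [0.492, -0.0663, 0.1476]
tcp_rot: [0.794, -0.607, 0.015, 0.004]
contact_force: [-0.7, 0.0, -0.1]
grip_width: 0.28
tq [0.07 0.1  0.04]
```

View pics/side15.png

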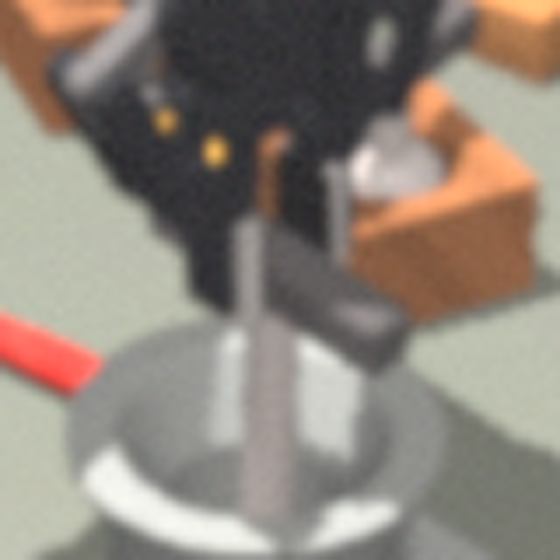

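```bash
python3 -m inch '[-5,-1,0,0.1, 3,1,0,-0.1, -5,-1,0,-0.1, -1,0,0,0.05, -1,0,0,0]'; python3 tq.py;  python3 - <<'E'
from h import *
from bench import robot
for n,(x,y,w,h,f) in(("side",(300,180,80,80,7)),):
    im=robot.snapshot(n)["img"][:,:,::-1]
    cv2.imwrite(f"pics/{n}16.png",cv2.resize(cv2.convertScaleAbs(im[y:y+h,x:x+w],alpha=1.3),None,fx=f,fy=f,interpolation=cv2.INTER_CUBIC))
E
```

```text
time_s: 32.98
eef_pos: [0.49, -0.0665, 0.147]
tcp_rot: [0.796, -0.606, 0.014, 0.004]
contact_force: [-0.3, -0.6, -0.5]
grip_width: 0.278
tq [-0.02  0.02 -0.02]
```

View pics/side16.png

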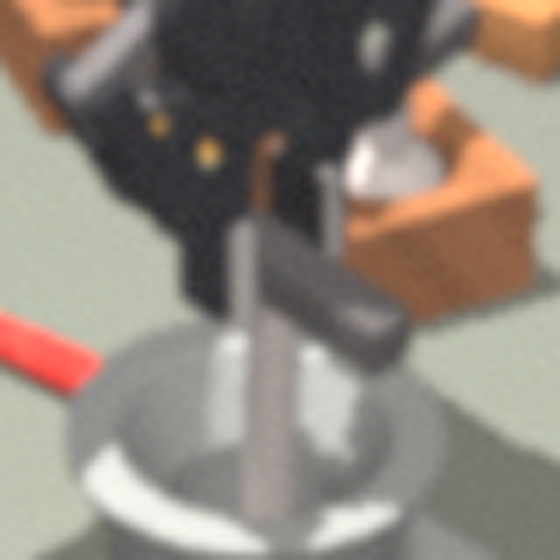

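```bash
python3 -m inch '[0,0,-5,0, 0,0,-9,0, 0,0,-9,0]' ; python3 tq.py; python3 -m inch '[0,0,0,0, 0,0,0,0, 0,0,0,0, 0,0,0,0]' 0 60; python3 tq.py
```

```text
time_s: 33.4
eef_pos: [0.4894, -0.0666, 0.1374]
tcp_rot: [0.795, -0.606, 0.014, 0.005]
contact_force: [0.1, 0.5, 0.2]
grip_width: 0.282
tq [ 0.08 -0.02 -0.01]
time_s: 33.9
eef_pos: [0.4894, -0.0666, 0.1375]
tcp_rot: [0.795, -0.606, 0.014, 0.005]
contact_force: [-0.1, -0.5, 1.2]
grip_width: 0.176
tq [0.02 0.39 0.03]
```

```bash
python3 -m inch '[0,0,-1,-0.12, 0,0,-1,-0.29, 0,0,-1,-0.46, 0,0,-1,-0.46]'; python3 tq.py
```

```text
time_s: 34.4
eef_pos: [0.489, -0.0667, 0.1372]
tcp_rot: [-0.636, 0.772, -0.012, -0.008]
contact_force: [-2.3, 0.4, 6.3]
grip_width: 0.181
tq [0.24 1.11 0.01]
```

```bash
python3 -m inch '[0,0,0.5,-0.15, 0,0,0.5,-0.32, 0,0,0.5,-0.49, 0,0,0.5,-0.66, 0,0,0.5,-0.83, 0,0,0.5,-1.0, 0,0,0.5,-1.15, 0,0,0.5,-1.25, 0,0,0.5,-1.25]'; python3 tq.py; python3 - <<'E'
from h import *
from bench import robot
for n,(x,y,w,h,f) in(("side",(290,170,90,90,6)),("top",(355,180,70,60,9))):
    im=robot.snapshot(n)["img"][:,:,::-1]
    cv2.imwrite(f"pics/{n}17.png",cv2.resize(cv2.convertScaleAbs(im[y:y+h,x:x+w],alpha=1.3),None,fx=f,fy=f,interpolation=cv2.INTER_CUBIC))
E
```

```text
time_s: 35.52
eef_pos: [0.4875, -0.0658, 0.1373]
tcp_rot: [-0.063, 0.998, -0.004, -0.015]
contact_force: [-4.6, 3.6, 3.8]
grip_width: 0.176
tq [1.81 1.31 0.06]
```

View pics/side17.png

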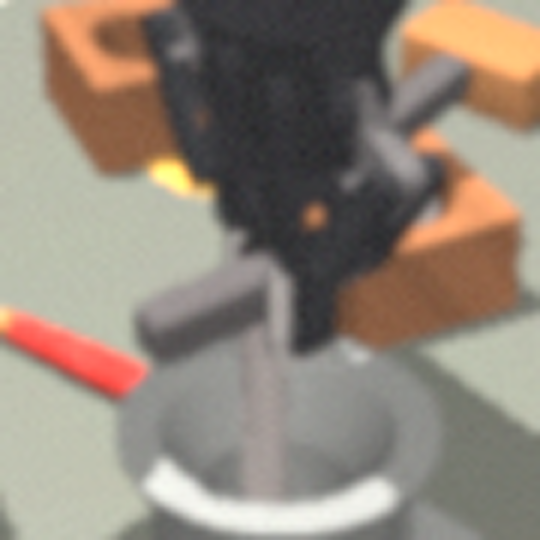

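View pics/top17.png

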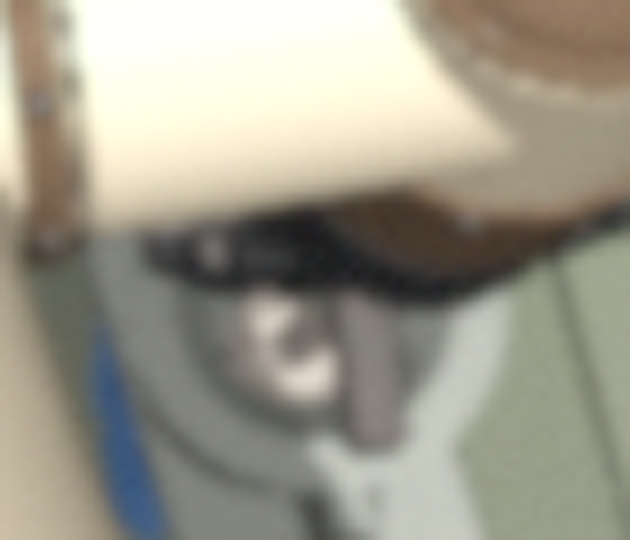

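```bash
python3 -m inch '[0,0,0,-0.09, 0,0,0,-0.1, 0,0,0,0.03, 0,0,0,0.06]'; python3 tq.py; python3 -m inch '[0,0,0,0, 0,0,0,0, 0,0,0,0]' 40; python3 -m inch '[0,0,20,0, 0,0,60,0, 0,0,110,0, 0,0,130,0, 0,0,130,0]'; python3 - <<'E'
from h import *
from bench import robot
for n,(x,y,w,h,f) in(("side",(290,170,90,90,6)),("top",(355,180,70,60,9))):
    im=robot.snapshot(n)["img"][:,:,::-1]
    cv2.imwrite(f"pics/{n}18.png",cv2.resize(cv2.convertScaleAbs(im[y:y+h,x:x+w],alpha=1.3),None,fx=f,fy=f,interpolation=cv2.INTER_CUBIC))
E
```

```text
time_s: 36.12
eef_pos: [0.4876, -0.0654, 0.1373]
tcp_rot: [-0.094, 0.995, -0.004, -0.015]
contact_force: [-0.5, 3.2, 2.6]
grip_width: 0.179
tq [ 1.47  0.59 -0.08]
time_s: 36.5
eef_pos: [0.4877, -0.0656, 0.1371]
tcp_rot: [-0.094, 0.995, -0.004, -0.015]
contact_force: [0.4, 0.2, 0.6]
grip_width: 0.471
time_s: 37.12
eef_pos: [0.4885, -0.0657, 0.2686]
tcp_rot: [-0.093, 0.996, -0.004, -0.013]
contact_force: [0.4, 1.0, -0.6]
grip_width: 0.47
```

View pics/side18.png

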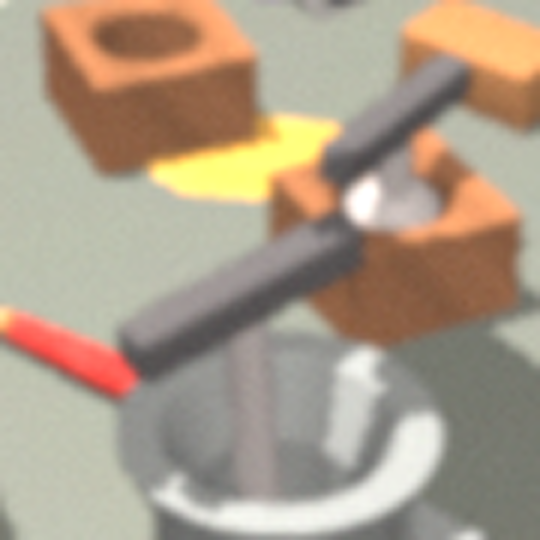

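View pics/top18.png

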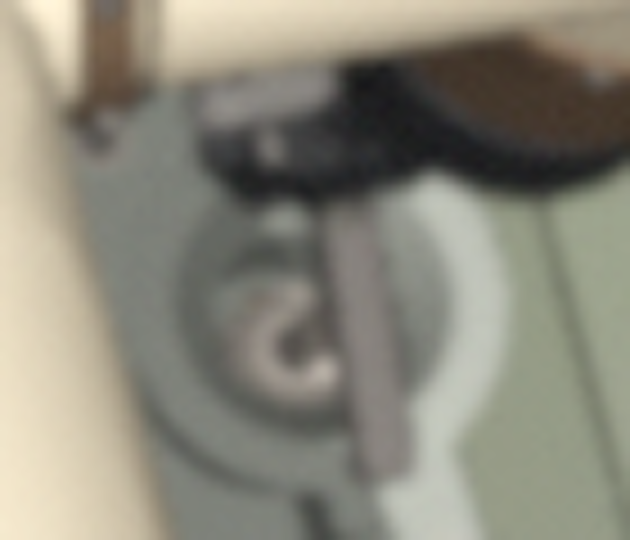

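```bash
python3 - <<'E'
from h import *
np.set_printoptions(precision=4,suppress=True)
f=lambda x,y:((x+.5)/9-.5+355,(y+.5)/9-.5+180)
g=lambda x,y:((x+.5)/6-.5+290,(y+.5)/6-.5+170)
# near end (toward robot, -x): side left end centre, top lower end centre
E1=tri(g(140,348),f(384,470));print('end1',E1)
for z in(.155,.165,.17):
  a=onz('side',g(140,350),z);b=onz('side',g(345,245),z);print('side',z,a,b,np.linalg.norm(a-b),np.degrees(np.arctan2(*(b-a)[1::-1])),(a+b)/2)
  a=onz('top',f(384,478),z+.009);b=onz('top',f(350,215),z+.009);print('top',z,a,np.degrees(np.arctan2(*(b-a)[1::-1])))
E
```

```text
end1 (array([ 0.4323, -0.075 ,  0.1576]), [array([-0.4,  0.1]), array([ 0.1, -0.4])])
side 0.155 [ 0.4341 -0.0729  0.155 ] [ 0.5187 -0.053   0.155 ] 0.08685214006947603 13.222208095428307 [ 0.4764 -0.063   0.155 ]
top 0.155 [ 0.4283 -0.0737  0.164 ] 7.281448036447434
side 0.165 [ 0.4284 -0.085   0.165 ] [ 0.5114 -0.0655  0.165 ] 0.08524699126004084 13.222208095428256 [ 0.4699 -0.0752  0.165 ]
top 0.165 [ 0.4268 -0.0721  0.174 ] 7.281448036447295
side 0.17 [ 0.4256 -0.091   0.17  ] [ 0.5078 -0.0717  0.17  ] 0.08444441685532333 13.222208095428346 [ 0.4667 -0.0813  0.17  ]
top 0.17 [ 0.4261 -0.0713  0.179 ] 7.281448036447338
```

```bash
python3 -m inch '[0,2,-50,0, 0,2,-100,0, 0,2,-128,0, 0,2,-128,0]' && python3 -m inch '[0,0,0,0, 0,0,0,0, 0,0,0,0, 5,1,0,0, 11,2,0,0, 11,2,0,0]' 0 25; python3 tq.py
```

```text
time_s: 37.72
eef_pos: [0.4844, -0.0641, 0.1346]
tcp_rot: [-0.093, 0.995, -0.004, -0.02]
contact_force: [0.1, -0.2, 0.7]
grip_width: 0.464
time_s: 38.48
eef_pos: [0.4961, -0.0621, 0.1349]
tcp_rot: [-0.093, 0.995, -0.005, -0.02]
contact_force: [-0.9, -0.2, 3.7]
grip_width: 0.187
tq [ 0.14  0.59 -0.02]
```

```bash
python3 -m inch '[0,0,0,0, 0,0,0,0, -1,4,0,0.05, 1,-4,0,-0.08, 0,0,0,0]' 24 25; python3 - <<'E'
from h import *
from bench import robot
for n,(x,y,w,h,f) in(("side",(290,170,90,90,6)),):
    im=robot.snapshot(n)["img"][:,:,::-1]
    cv2.imwrite(f"pics/{n}19.png",cv2.resize(cv2.convertScaleAbs(im[y:y+h,x:x+w],alpha=1.3),None,fx=f,fy=f,interpolation=cv2.INTER_CUBIC))
E
```

```text
time_s: 39.1
eef_pos: [0.4966, -0.0624, 0.1349]
tcp_rot: [-0.093, 0.995, -0.005, -0.019]
contact_force: [0.1, -0.2, 0.4]
grip_width: 0.28
```

View pics/side19.png

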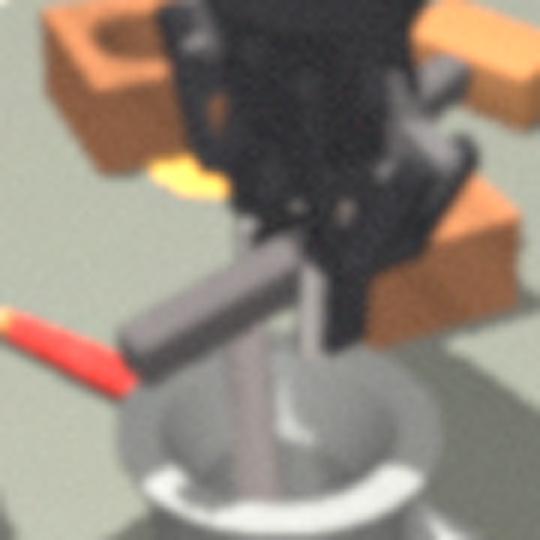

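```bash
python3 -m inch '[0,0,0,0, 0,0,0,0, 0,0,25,0, 0,0,80,0, 0,0,120,0, 0,0,120,0]' 50; python3 - <<'E'
from h import *
from bench import robot
for n,(x,y,w,h,f) in(("side",(290,170,90,90,6)),):
    im=robot.snapshot(n)["img"][:,:,::-1]
    cv2.imwrite(f"pics/{n}20.png",cv2.resize(cv2.convertScaleAbs(im[y:y+h,x:x+w],alpha=1.3),None,fx=f,fy=f,interpolation=cv2.INTER_CUBIC))
print(robot.observe()['time_s'])
print(robot.job_done())
E
```

```text
time_s: 39.9
eef_pos: [0.4982, -0.0618, 0.2586]
tcp_rot: [-0.095, 0.995, -0.005, -0.015]
contact_force: [0.6, -0.2, -0.6]
grip_width: 0.586
39.95
the job is handed in; nothing more can be done
None
```

View pics/side20.png

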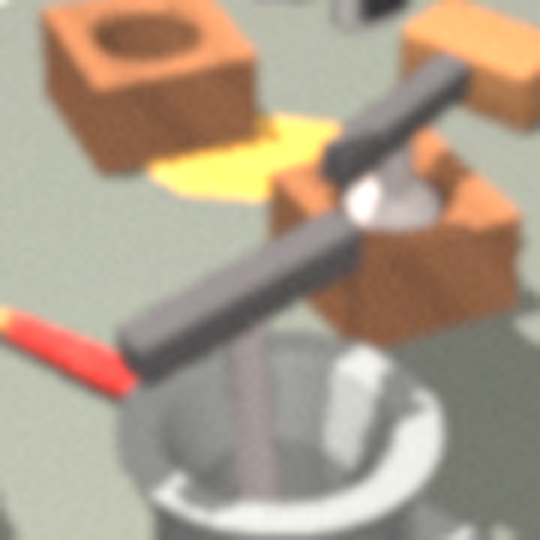

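I handed the job in at 39.95 s, but I can't say it was fully done. The long key is in the bore and turned, but I couldn't confirm that its jaws are fully seated or that the wing nut turned with it.

**What I did:** I took the long key from its stand and lowered it into the bore. The jaws stopped about 10 mm short on every firmly gripped try. With the key held loosely between the fingers and nudged, it dropped. I gripped it again, turned it clockwise to about 104° from the nut's nominal starting line, and brought it back to about 97–98°. Then I let go and pulled the arm clear.

**Last checks:**
- **Depth:** the bar's centre measured about 0.157 m high, against 0.155 m when fully down. My camera heights were off by about 3 mm, so this fits full depth but doesn't prove it.
- **Bar direction:** the tool's yaw put the bar about 7° past the foot plate's long side. The two cameras put it 4° and 10° past.
- **Short key:** it is still in its stand, and the arm is touching nothing.

**Failed or in disagreement:**
- **Lean:** the key leans about 4°, with the bar about 10 mm towards the robot. One attempt to straighten it failed because it settled back, so a jaw may be resting on something.
- **Nut:** its angle can't be seen under the key. During the turn I never read a clear 0.12 N m; readings stayed within about ±0.1 N m.

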